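# Prise the snap-fit covers off a junction box and lay them in the tray

### The arm

A 6-joint arm with a two-finger parallel gripper is mounted at the origin on a cart in front of the work surface, level with it; the furniture and walls round the work are solid. World frame = base frame: x ahead of the robot, y to its left, z up, the work surface at z = 0. Lengths are in mm, angles in degrees, forces in N, time in s.
With the tool pointing down it reaches from about 300 to 850 mm from the base axis. Payload 4.2 kg.
Tool frame: the origin (TCP) lies between the finger pads; the fingertips stand 22 mm ahead of it and the grasp point (between the pads) lies 3 mm ahead of it (env.finger_overhang is the distance from the TCP to the fingertips, in mm); z points along the fingers, y is the line along which they close (so a half turn about z gives the same grasp; the last joint's range is limited). The gripper opens to 91 mm and grips with 3 to 60 N. Pads are 32 mm wide; open, the fingers measure 118 mm over their backs; the gripper's body (76 mm by 178 mm) begins 60 mm behind the grasp point.
Start: joints at [-1.146, 18.312, 89.639, -0, 72.044, -1.146], TCP at [575.014, 0, 235.976] pointing down, gripper open.
Joint ranges: [-177.97, 177.97], [-48.28, 115.42], [12.27, 149.76], [-77.06, 257.06], [2.81, 150.46], [-146.56, 146.56]. Speed limits (degrees/s): [147.25, 147.25, 180, 180, 180, 180].

### API

Orientations are given as [roll, pitch, yaw] about the fixed x, y, z axes, in that order (R = Rz(yaw) Ry(pitch) Rx(roll)).
In Python, from workcell import state, cams, ticket, look_for, outline_of, env gives the robot as it stands.
- The arm moves only by the tool servo_tool, never from a script. Its argument "steps" is a list of rows, each a list of 3 entries, a list of its own where there are three numbers: the closure in counts, from 0 (fully open) to 255 (shut), then the shift along the tool's x, y, z in mm, then the turn, a rotation vector about the tool's x, y, z in rad. A call has exactly 10 rows; each row shifts and turns the commanded pose from where the row before left it, along the tool's axes as they then stand; what a row does not reach is not made up. A row lasts 1/10 s, in which the tool goes at most 50 mm and 8.59 degrees, less where a joint would pass 70% of its speed; a pose out of reach is approached as far as the arm can. A call with a gripper value outside its range is refused whole. The fingers move at their own pace and stop on an object; "squeeze" is the grip in N (left out, the last holds). Time passes only in rows, so rows that do not move let the fingers close, or fill a call up. It gives the time, the measured TCP pose, the force, the opening and the grip force at its end, in the units of the state.
- state(): the state, without advancing time (a new reading comes with each control period).
- cams.grab_frame(name): name is "scene" or "side" or "wrist"; returns a dict with "color" (420x560x3 uint8, red, green, blue), "z_map" (420x560 float32, mm along the optical axis (not along the pixel's ray), 0 where there is no reading), "fovy" (degrees; the focal length in pixels is half the picture's height over the tangent of half this angle, whatever the lens; pixels are square), "cx", "cy" (the principal point, pixels), "eye" and "rotation" of the camera in the world; the wrist camera has in their place "tool_from_camera" (4x4, takes a point from camera to tool coordinates, whose origin is the TCP and whose axes are the flange's). Camera axes: x right, y up, looking along -z (the intrinsics and any distortion apply to the point x, -y, -z); pixel columns grow to the right and rows downward; lengths in mm; the calibration is good to about 2 mm. A picture is of the moment at which its call begins: read the wrist's pose just before it.
- ticket.job_done(): hands the job in; it is judged then, once.
Trained networks look in a picture, given as the dict that the camera call returned (one of the last four; its "shot" number tells which), for a name from the list of things; names that differ only in an ending like _2 or _b are one class to them, and where a whole thing is asked for, a point or a joint stands for the part that bears it (a point fixed in the world has none). Each returns a list of dicts, best first, with "confidence" (0 to 1); they miss things now and then, are a little off and sometimes report something else, mostly with a low value. They report only what shows in the picture. A call takes as long as a camera call.
- look_for(picture, thing): "at" ([column, row] in pixels, amid what is visible of it).
- outline_of(picture, thing): "pixels" (420x560 bool, what is visible of it) and "at" ([column, row] in pixels, amid what is visible of it).
The state is a dict: "time_s": time; "qpos": joint angles; "qvel": joint speeds; "effort": joint torques, N m; "ee_pos": TCP position; "ee_rot": TCP orientation; "force": force on the tool from outside, world axes, zero at the start; "torque": the same for the moment, N m; "gripper_width": finger opening in mm; "gripper_force": force on a finger pad.
Only numpy, scipy, OpenCV 4.12 (cv2) and the standard library are available. Lean on these libraries where they do the work, as an engineer would, in place of code of your own. Each camera call takes 0.05 s, during which the arm holds its last target. There are 200 camera calls.

### The job

The junction box has to be opened so that its terminals can be checked. With the flat pry tool, prise every snap-fit cover that is still on it up at its notch; the covers are brittle, so lever and grip them gently. Lay the covers right way up and side by side on the floor of the parts tray, and leave the tool lying flat on the bench, outside the tray.

Things in the scene. Friction and masses are not known exactly. Their poses are not given: they have to be found in the camera images.
- junction_box: Grey cast three-gang junction box, 104 (x) x 234 (y) x 80 mm high, screwed down, cannot move. Origin: centre of its underside; +x points away from the notches, z up. Three bays side by side at y = +80, 0, -80 mm, each 54 (y) x 86 mm (x) at the top; a cover, if there, lies in it flush with the rim at z = 80. A bay without its cover is already open and needs nothing. Round the box lies a frame of steel bars 25 mm high.
- notch_a (a point): Pry notch of the near (+y end of the box) bay: slot 26 mm wide through the box's front wall, open at the top. The point is the outer edge of its floor, mid-width, 69 mm above the bench; axes as the box, +x leads in. Floor level, 13 mm deep in x, then the open bay. The cover's underside is 7 mm above it and starts 10 mm in; between the rails nothing else is above or behind for 70 mm.
- notch_b (a point): Pry notch of the middle bay: slot 26 mm wide through the box's front wall, open at the top. The point is the outer edge of its floor, mid-width, 69 mm above the bench; axes as the box, +x leads in. Floor level, 13 mm deep in x, then the open bay. The cover's underside is 7 mm above it and starts 10 mm in; between the rails nothing else is above or behind for 70 mm.
- notch_c (a point): Pry notch of the far (-y end of the box) bay: slot 26 mm wide through the box's front wall, open at the top. The point is the outer edge of its floor, mid-width, 69 mm above the bench; axes as the box, +x leads in. Floor level, 13 mm deep in x, then the open bay. The cover's underside is 7 mm above it and starts 10 mm in; between the rails nothing else is above or behind for 70 mm.
- cover_a_mid (a point): Snap cover of the near (+y end of the box) bay, dark grey brittle plastic, 70 g: plate 84 (x) x 52 (y) x 4 mm, on two rails 15 mm deep under it (4 thick, 16 mm either side of the middle). Point: centre of the plate; x to the end away from the notch, z up. Held only by two spring snaps 15 mm from the notch end: freed when that end has risen 7 mm on both sides (12 to 20 N), then it rests about 12 mm up, far end still in the bay. None = absent.
- cover_b_mid (a point): Snap cover of the middle bay, dark grey brittle plastic, 70 g: plate 84 (x) x 52 (y) x 4 mm, on two rails 15 mm deep under it (4 thick, 16 mm either side of the middle). Point: centre of the plate; x to the end away from the notch, z up. Held only by two spring snaps 15 mm from the notch end: freed when that end has risen 7 mm on both sides (12 to 20 N), then it rests about 12 mm up, far end still in the bay. None = absent.
- cover_c_mid (a point): Snap cover of the far (-y end of the box) bay, dark grey brittle plastic, 70 g: plate 84 (x) x 52 (y) x 4 mm, on two rails 15 mm deep under it (4 thick, 16 mm either side of the middle). Point: centre of the plate; x to the end away from the notch, z up. Held only by two spring snaps 15 mm from the notch end: freed when that end has risen 7 mm on both sides (12 to 20 N), then it rests about 12 mm up, far end still in the bay. None = absent.
- cover_a_edge (a point): Middle of the notch-end edge of the near (+y end of the box) bay's cover, half-way up the plate's 4 mm; 42 mm from the plate's centre. Its height in the box frame is 78 mm snapped in, about 90 mm once prised up. The fingers may squeeze a cover with at most 30 N each, the blade may press on it with at most 50 N.
- cover_b_edge (a point): Middle of the notch-end edge of the middle bay's cover, half-way up the plate's 4 mm; 42 mm from the plate's centre. Its height in the box frame is 78 mm snapped in, about 90 mm once prised up. The fingers may squeeze a cover with at most 30 N each, the blade may press on it with at most 50 N.
- cover_c_edge (a point): Middle of the notch-end edge of the far (-y end of the box) bay's cover, half-way up the plate's 4 mm; 42 mm from the plate's centre. Its height in the box frame is 78 mm snapped in, about 90 mm once prised up. The fingers may squeeze a cover with at most 30 N each, the blade may press on it with at most 50 N.
- pry_tool_grip (a point): Flat pry tool, 165 mm long, 120 g, lying flat: wooden handle 80 long (45 mm behind this point to 35 before it) x 24 wide x 18 mm high, and a flat steel blade 18 wide x 2.5 mm thick at half the height, 85 mm long. Point: in the handle, half-way up (9 mm above the bench), the place to grip across the width; x points to the tip, z up.
- pry_tool_tip (a point): Middle of the blade's end edge, half-way through its thickness, 120 mm in front of the grip point on the tool's x axis. Blade put 30 to 35 mm into a notch and its handle then pressed down about 25 degrees, it levers on the notch floor's outer edge and lifts the cover's end.
- tray_floor (a point): Flat steel parts tray, 250 (x) x 110 (y) mm outside, walls 3 mm thick and 18 mm high, fixed to the bench. The point is the centre of its inner floor (244 x 104 mm), 3 mm above the bench; x along its length, z up. Room for three covers side by side, each lying across it (cover's length along tray y), 79 mm apart.

How it is judged:
By the outcome, as a careful person would: the job done as asked, in the order asked, and still so for the second after the job is handed in, with the robot touching nothing.
Of cover_a, cover_b, cover_c only 2 to 3 are there at a start; the rules pass over those that are not, and their reading is None.
At some moment in a run one of pry_tool may be knocked a few centimetres aside while the robot is not near it.
Once in a run the grip may slacken for a moment while it holds something.
It also fails if it takes over 210 s, if anything falls off the work surface, if the arm or the gripper's body presses on something with over 40 N, if the wrist force passes 120 N, or if a joint passes its speed limit or range.

## Working session

There is one attempt and no reset: what is moved stays moved. The work goes in short steps, Python scripts to look and compute and a tool call to move; the robot and the scene stay as the last step left them, time stands still between calls to the robot, and variables do not carry over. Pictures are saved under pics/ and viewed, at most 14 in all, crops included, and the job is handed in when it is done.

Besides the shell and the picture viewer there is one more tool, called after "Call:" as name([rows], argument=value, ...), one row to a line, values as JSON. servo_tool: Moves the arm, as the interface text tells. Its arguments: {"type":"object","properties":{"steps":{"type":"array","items":{"type":"array"}},"squeeze":{"type":"number"}},"required":["steps"]}

```bash
ls; mkdir -p pics; cat > h.py <<'E'
import numpy as np, cv2
from scipy.spatial.transform import Rotation as R
from workcell import state, cams, ticket, look_for, outline_of, env
def save(p,n): cv2.imwrite(f'pics/{n}.png',p['color'][:,:,::-1])
def pose(s=None):
    s=s or state(); T=np.eye(4); T[:3,3]=s['ee_pos']; T[:3,:3]=R.from_euler('xyz',s['ee_rot'],degrees=True).as_matrix(); return T
def grab(n):
    T=pose(); p=cams.grab_frame(n)
    if 'tool_from_camera' in p: p['M']=T@np.array(p['tool_from_camera'])
    else:
        M=np.eye(4); M[:3,3]=p['eye']; M[:3,:3]=np.array(p['rotation']); p['M']=M
    return p
def f(p): return 210/np.tan(np.radians(p['fovy']/2))
def w(p,u,v,z=None):
    """pixel -> world by depth (z None) or by plane z"""
    u=np.asarray(u,float);v=np.asarray(v,float)
    d=np.stack([(u-p['cx'])/f(p),-(v-p['cy'])/f(p),-np.ones_like(u)],-1)
    D=d@p['M'][:3,:3].T; e=p['M'][:3,3]
    if z is None:
        t=p['z_map'][np.round(v).astype(int).clip(0,419),np.round(u).astype(int).clip(0,559)]
    else: t=(z-e[2])/D[...,2]
    return e+D*np.asarray(t)[...,None]
def pix(p,X):
    X=(np.asarray(X,float)-p['M'][:3,3])@p['M'][:3,:3]
    return np.stack([p['cx']-f(p)*X[...,0]/X[...,2],p['cy']+f(p)*X[...,1]/X[...,2]],-1)
E
python3 - <<'E'
from h import *
print(state())
for n in ['scene','side','wrist']:
    p=grab(n); save(p,n+'0'); print(n,{k:v for k,v in p.items() if k not in('color','z_map','M')},p['M'].round(2).tolist())
    for t in ['junction_box','cover_a_mid','cover_a_edge','notch_a','pry_tool_grip','pry_tool_tip','tray_floor']:
        print(t,[(np.round(r['at']).tolist(),round(r['confidence'],2),w(p,*r['at']).round().tolist()) for r in look_for(p,t)[:4]])
E
```

```text
pics
{'time_s': 0.0, 'qpos': array([-1.14621211e+00,  1.83522374e+01,  8.97070320e+01, -1.12625536e-03,
        7.20432709e+01, -1.14528774e+00]), 'qvel': array([-0.02778638,  0.00053613, -0.01687348,  0.0260157 ,  0.07206232,
        0.01639117]), 'effort': array([-5.01459035e-04, -4.12465632e+01, -2.31973493e+01,  7.28826877e-02,
        4.58198413e-02, -1.41870069e-04]), 'ee_pos': array([5.74531601e+02, 1.29623230e-03, 2.35110026e+02]), 'ee_rot': array([-1.79897459e+02, -9.78987373e-04,  8.99994229e+01]), 'force': array([0.23028215, 0.06511413, 0.47409701]), 'torque': array([ 0.02720357,  0.04100495, -0.0412101 ]), 'gripper_force': 0.0, 'gripper_width': 91.33035068065466}
scene {'fovy': 52.8834307630591, 'cx': 282.15315945673717, 'cy': 209.54134592463706, 'eye': array([ -87.51644719, -510.7668766 ,  525.54031674]), 'rotation': array([ 57.10168389,  -0.81231363, -56.31265393]), 'shot': 1} [[57.1, -0.81, -56.31, -87.52], [57.1, -0.81, -56.31, -510.77], [57.1, -0.81, -56.31, 525.54], [0.0, 0.0, 0.0, 1.0]]
junction_box [([341.0, 256.0], 0.89, [46205.0, 45782.0, 46818.0])]
cover_a_mid 
[... 1758 characters left out ...]
[ 0.00000000e+00,  0.00000000e+00,  0.00000000e+00,
         1.00000000e+00]]), 'shot': 3} [[1.0, -0.0, -0.0, 575.48], [0.0, 0.96, 0.29, 82.1], [0.0, -0.29, 0.96, 384.68], [0.0, 0.0, 0.0, 1.0]]
junction_box [([230.0, 350.0], 0.74, [515.0, -200.0, 49.0])]
cover_a_mid [([174.0, 369.0], 0.55, [456.0, -201.0, 80.0])]
cover_a_edge [([170.0, 370.0], 0.65, [451.0, -201.0, 80.0])]
notch_a [([229.0, 348.0], 0.86, [514.0, -200.0, 48.0]), ([239.0, 215.0], 0.69, [527.0, -38.0, 19.0])]
pry_tool_grip [([231.0, 349.0], 0.65, [516.0, -199.0, 49.0]), ([236.0, 214.0], 0.6, [523.0, -37.0, 17.0])]
pry_tool_tip [([232.0, 214.0], 0.97, [519.0, -36.0, 18.0])]
tray_floor [([218.0, 59.0], 0.84, [509.0, 131.0, 2.0])]
```

```bash
python3 - <<'E'
s=open('h.py').read()
s=s.replace("M[:3,:3]=np.array(p['rotation'])","r=np.array(p['rotation']); M[:3,:3]=r if r.shape==(3,3) else R.from_euler('xyz',r,degrees=True).as_matrix()")
open('h.py','w').write(s)
E
python3 - <<'E'
from h import *
for n in ['scene','side','wrist']:
    p=grab(n)
    if n!='wrist':print(p['M'].round(2).tolist())
    for t in ['junction_box','cover_a_mid','cover_a_edge','notch_a','pry_tool_grip','pry_tool_tip','tray_floor']:
        print(t,[(np.round(r['at']).tolist(),round(r['confidence'],2),w(p,*r['at']).round().tolist()) for r in look_for(p,t)[:4]])
E
```

```text
[[0.55, 0.45, -0.7, -87.52], [-0.83, 0.31, -0.46, -510.77], [0.01, 0.84, 0.54, 525.54], [0.0, 0.0, 0.0, 1.0]]
junction_box [([342.0, 254.0], 0.81, [438.0, -290.0, 75.0])]
cover_a_mid [([342.0, 256.0], 0.56, [439.0, -290.0, 71.0])]
cover_a_edge [([312.0, 242.0], 0.6, [431.0, -236.0, 81.0])]
notch_a [([339.0, 255.0], 0.95, [433.0, -287.0, 74.0])]
pry_tool_grip [([247.0, 220.0], 0.91, [490.0, -44.0, 21.0])]
pry_tool_tip [([252.0, 220.0], 0.84, [504.0, -47.0, 15.0])]
tray_floor [([189.0, 200.0], 0.85, [497.0, 132.0, 3.0])]
[[0.82, 0.27, -0.5, 99.39], [-0.57, 0.37, -0.73, -741.19], [-0.01, 0.89, 0.46, 479.73], [0.0, 0.0, 0.0, 1.0]]
junction_box [([335.0, 287.0], 0.57, [483.0, -305.0, 60.0])]
cover_a_mid [([273.0, 267.0], 0.89, [422.0, -236.0, 80.0])]
cover_a_edge [([273.0, 268.0], 0.73, [421.0, -237.0, 79.0]), ([211.0, 206.0], 0.63, [507.0, 138.0, 1.0])]
notch_a [([336.0, 287.0], 0.57, [483.0, -305.0, 60.0])]
pry_tool_grip [([255.0, 235.0], 0.78, [506.0, -45.0, 16.0])]
pry_tool_tip [([253.0, 238.0], 0.78, [502.0, -46.0, 11.0])]
tray_floor [([210.0, 206.0], 0.68, [505.0, 138.0, 3.0])]
junction_box [([231.0, 349.0], 0.98, [516.0, -199.0, 50.0])]
cover_a_mid [([174.0, 370.0], 0.5, [455.0, -202.0, 80.0])]
cover_a_edge [([171.0, 369.0], 0.84, [453.0, -201.0, 80.0])]
notch_a [([229.0, 348.0], 0.9, [513.0, -200.0, 46.0])]
pry_tool_grip [([238.0, 214.0], 0.75, [526.0, -36.0, 17.0])]
pry_tool_tip [([232.0, 214.0], 0.55, [520.0, -36.0, 19.0])]
tray_floor [([217.0, 57.0], 0.77, [509.0, 134.0, 2.0]), ([230.0, 349.0], 0.41, [515.0, -199.0, 49.0])]
```

View pics/scene0.png

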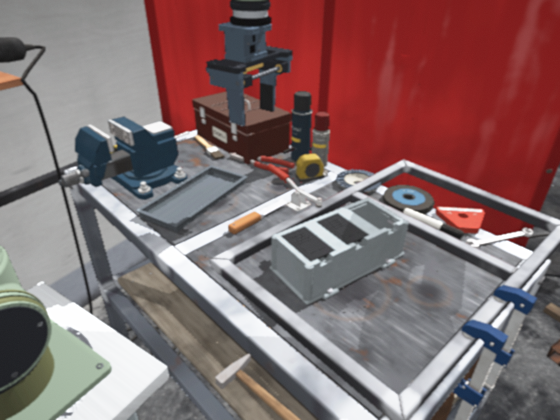

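View pics/wrist0.png

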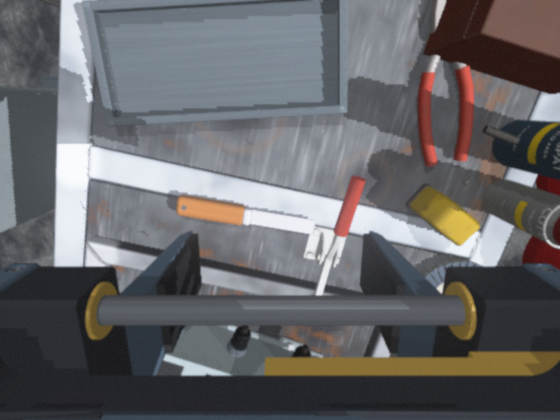

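Call:
servo_tool([
  [0,[-20,-9,-8],[0,0,0]],
  [0,[-20,-9,-8],[0,0,0]],
  [0,[-20,-9,-8],[0,0,0]],
  [0,[-20,-9,-8],[0,0,0]],
  [0,[-20,-9,-8],[0,0,0]],
  [0,[-20,-9,-8],[0,0,0]],
  [0,[-20,-9,-8],[0,0,0]],
  [0,[-20,-9,-8],[0,0,0]],
  [0,[-20,-9,-8],[0,0,0]],
  [0,[0,0,0],[0,0,0]],
])

```text
time_s: 3.4
ee_pos: [493.6, -182.0, 309.2]
ee_rot: [179.9, 0.1, 89.8]
force: [0.7, 0.7, 0.1]
gripper_width: 91.3
gripper_force: 0.0
```

```bash
python3 - <<'E'
from h import *
p=grab('wrist'); save(p,'wrist1')
for t in ['junction_box','cover_a_mid','cover_a_edge','notch_a','pry_tool_grip','pry_tool_tip']:
        print(t,[(np.round(r['at']).tolist(),round(r['confidence'],2),w(p,*r['at']).round().tolist()) for r in look_for(p,t)[:4]])
np.savez('w1.npz',**{k:p[k] for k in('color','z_map','M','fovy','cx','cy')})
E
```

```text
junction_box []
cover_a_mid []
cover_a_edge [([225.0, 217.0], 0.61, [428.0, -226.0, 80.0]), ([312.0, 217.0], 0.5, [533.0, -226.0, 80.0])]
notch_a [([312.0, 213.0], 0.8, [532.0, -221.0, 80.0])]
pry_tool_grip [([302.0, 59.0], 0.9, [522.0, -43.0, 17.0])]
pry_tool_tip [([299.0, 57.0], 0.55, [519.0, -41.0, 19.0]), ([313.0, 211.0], 0.3, [534.0, -219.0, 80.0])]
```

View pics/wrist1.png

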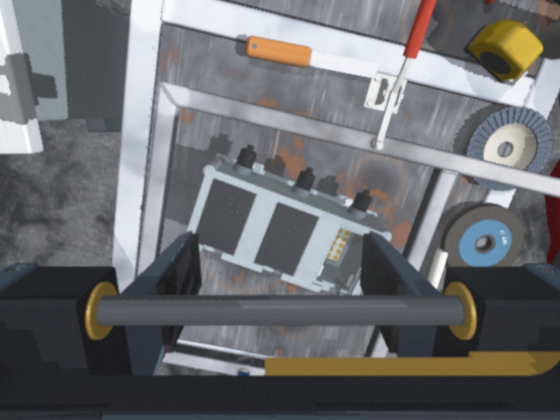

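```bash
cat >> h.py <<'E'
def cloud(p):
    v,u=np.mgrid[0:420,0:560]; X=w(p,u,v); X[p['z_map']<=0]=np.nan; return X
def rect(P):
    r=cv2.minAreaRect(np.asarray(P[:,:2],np.float32)); return r
E
python3 - <<'E'
from h import *
p=dict(np.load('w1.npz')); X=cloud(p)
# topdown map
H=np.zeros((500,650),np.float32)-1; C=np.zeros((500,650,3),np.uint8)
ok=np.isfinite(X[...,2])&(X[...,2]<140)
x=((X[...,0]-250)).round();y=(50-X[...,1]).round()
m=ok&(x>=0)&(x<650)&(y>=0)&(y<500)
H[y[m].astype(int),x[m].astype(int)]=X[...,2][m]
H=cv2.dilate(H,np.ones((3,3)))
img=cv2.applyColorMap(np.clip(H*2.8+5,0,255).astype(np.uint8),cv2.COLORMAP_JET); img[H<-0.9+0]=np.where((H<-0.9)[...,None],img,img)[H<-0.9]
for k in range(0,650,50): cv2.line(img,(k,0),(k,499),(255,255,255) if k%100==50 else (120,120,120),1)
for k in range(0,500,50): cv2.line(img,(0,k),(649,k),(255,255,255) if k%100==50 else (120,120,120),1)
cv2.imwrite('pics/hm.png',img)
# box top
m=ok&(abs(X[...,2]-79)<4)&(X[...,1]<-120)
n,l,s,c=cv2.connectedComponentsWithStats(m.astype(np.uint8)); i=1+np.argmax(s[1:,4]); P=X[l==i]
print('box top',rect(P),np.median(P[:,2]))
# dark covers
g=p['color'].max(-1)
q=m&(l==i)&(g<75)
n,l2,s2,c2=cv2.connectedComponentsWithStats(q.astype(np.uint8))
for j in np.argsort(-s2[1:,4])[:4]+1: Q=X[l2==j]; print('cover',s2[j,4],rect(Q),c2[j],np.median(Q[:,2]))
# orange handle
rgb=p['color'].astype(int); q=(rgb[...,0]>170)&(rgb[...,1]<150)&(rgb[...,2]<90)&(rgb[...,1]>70)&ok&(X[...,1]>-90)
n,l2,s2,c2=cv2.connectedComponentsWithStats(q.astype(np.uint8))
for j in np.argsort(-s2[1:,4])[:2]+1: Q=X[l2==j]; print('orange',s2[j,4],rect(Q),c2[j],np.median(Q[:,2]))
E
```

```text
box top ((501.09210205078125, -254.4456024169922), (108.29524230957031, 241.58294677734375), 68.76815795898438) 79.85624512629096
cover 2 ((393.8846740722656, -248.74798583984375), (0.9815371632575989, 0.0), 97.63996124267578) [198.  234.5] 79.66651911877548
orange 505 ((645.3619384765625, -19.81182289123535), (55.248104095458984, 11.760053634643555), 78.75448608398438) [421.22772277  28.8990099 ] 64.73108991654834
orange 259 ((490.9557800292969, -40.61668014526367), (17.137189865112305, 76.44790649414062), 70.14012145996094) [277.23552124  56.78378378] 17.215817321221493
```

View pics/hm.png

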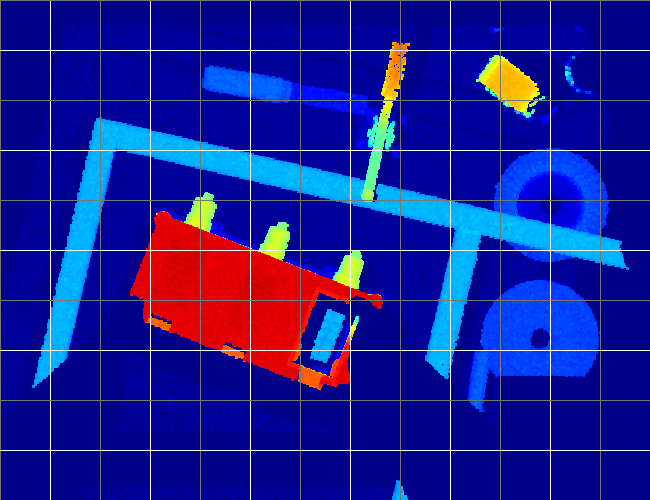

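```bash
python3 - <<'E'
from h import *
H=np.zeros((600,650),np.float32)-1
def put(X):
    ok=np.isfinite(X[...,2])&(X[...,2]<100)
    x=((X[...,0]-250)).round();y=(200-X[...,1]).round()
    m=ok&(x>=0)&(x<650)&(y>=0)&(y<700-100)
    o=np.argsort(X[...,2][m]); H[y[m].astype(int)[o],x[m].astype(int)[o]]=X[...,2][m][o]
put(cloud(grab('side'))); q=grab('scene'); put(cloud(q))
o=[r for r in outline_of(q,'tray_floor')[:1]]
if o:
    X=cloud(q); Q=X[o[0]['pixels']&np.isfinite(X[...,2])]; Q=Q[(Q[:,2]<24)]; print('tray',rect(Q),np.percentile(Q[:,2],[10,50,90]))
H=cv2.dilate(H,np.ones((3,3)))
img=cv2.applyColorMap(np.clip(H*2.8+5,0,255).astype(np.uint8),cv2.COLORMAP_JET)
for k in range(0,650,50): cv2.line(img,(k,0),(k,599),(255,255,255) if k%100==50 else (120,120,120),1)
for k in range(0,600,50): cv2.line(img,(0,k),(649,k),(255,255,255) if k%100==0 else (120,120,120),1)
cv2.imwrite('pics/hm2.png',img)
E
```

```text
tray ((512.7586059570312, 139.79124450683594), (260.1128234863281, 146.89634704589844), 2.872210741043091) [ 2.64157893  4.6738312  19.49479024]
```

View pics/hm2.png

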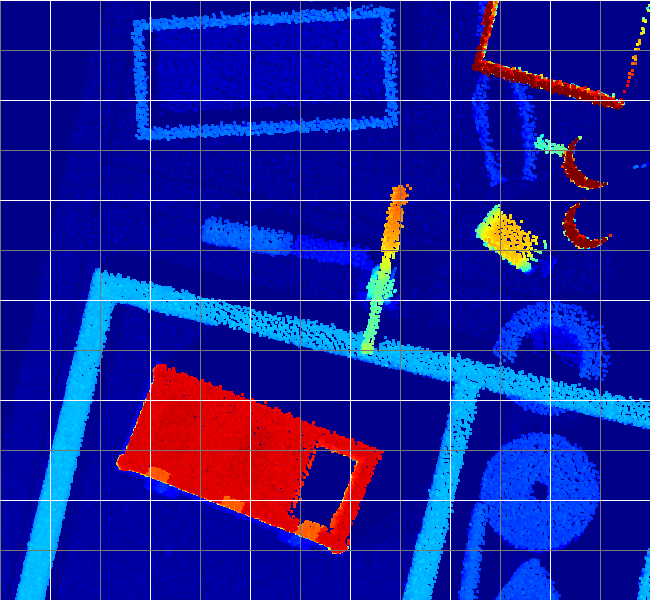

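```bash
cat >> h.py <<'E'
from scipy.linalg import fractional_matrix_power as fmp
def target(pos,xdir_yaw,pitch_up=0):
    """tool pointing down, tool x along world yaw, tilted so that tool x points up by pitch_up deg"""
    T=np.eye(4); a=np.radians(xdir_yaw); x=np.array([np.cos(a),np.sin(a),0]); z=np.array([0,0,-1.]); y=np.cross(z,x)
    M=np.stack([x,y,z],1); M=M@R.from_euler('y',pitch_up,degrees=True).as_matrix()   # tool y: x -> -z(tool)=up
    T[:3,:3]=M; T[:3,3]=pos; return T
def plan(T1,n,T0=None,q=(1,4)):
    T0=pose() if T0 is None else T0
    D=np.real(fmp(np.linalg.inv(T0)@T1,1/n)); r=R.from_matrix(D[:3,:3]).as_rotvec()
    print(n,'rows:',D[:3,3].round(2).tolist(),r.round(4).tolist(),'mm',round(np.linalg.norm(D[:3,3]),1),'deg',round(np.degrees(np.linalg.norm(r)),2))
    Ti=T0.copy(); zs=[]
    for i in range(n): Ti=Ti@D; zs.append(Ti[:3,3].round(0).tolist())
    print('path',zs[::max(1,n//4)],zs[-1]); return D
E
python3 - <<'E'
from h import *
plan(target([500,-37,170],-9.5),14)
E
```

```text
14 rows: [8.36, -8.02, 9.84] [-0.0, 0.0, 0.1241] mm 15.2 deg 7.11
path [[486.0, -171.0, 298.0], [469.0, -141.0, 268.0], [464.0, -107.0, 239.0], [472.0, -73.0, 209.0], [491.0, -45.0, 180.0]] [500.0, -37.0, 170.0]
```

Call:
servo_tool([
  [0,[8.4,-8,9.8],[0,0,0.124]],
  [0,[8.4,-8,9.8],[0,0,0.124]],
  [0,[8.4,-8,9.8],[0,0,0.124]],
  [0,[8.4,-8,9.8],[0,0,0.124]],
  [0,[8.4,-8,9.8],[0,0,0.124]],
  [0,[8.4,-8,9.8],[0,0,0.124]],
  [0,[8.4,-8,9.8],[0,0,0.124]],
  [0,[8.4,-8,9.8],[0,0,0.124]],
  [0,[8.4,-8,9.8],[0,0,0.124]],
  [0,[8.4,-8,9.8],[0,0,0.124]],
])

```text
time_s: 4.9
ee_pos: [472.1, -72.8, 209.6]
ee_rot: [180.0, -0.0, 18.7]
force: [-0.3, -0.3, 0.0]
gripper_width: 91.1
gripper_force: 0.0
```

Call:
servo_tool([
  [0,[8.4,-8,9.8],[0,0,0.124]],
  [0,[8.4,-8,9.8],[0,0,0.124]],
  [0,[8.4,-8,9.8],[0,0,0.124]],
  [0,[8.4,-8,9.8],[0,0,0.124]],
  [0,[0,0,0],[0,0,0]],
  [0,[0,0,0],[0,0,0]],
  [0,[0,0,0],[0,0,0]],
  [0,[0,0,0],[0,0,0]],
  [0,[0,0,0],[0,0,0]],
  [0,[0,0,0],[0,0,0]],
])

```text
time_s: 5.9
ee_pos: [500.4, -37.5, 171.1]
ee_rot: [-180.0, -0.0, -9.5]
force: [0.7, -0.3, 0.3]
gripper_width: 91.0
gripper_force: 0.0
```

```bash
cat >> h.py <<'E'
def tool(p):
    X=cloud(p); rgb=p['color'].astype(int)
    q=(rgb[...,0]>1.5*rgb[...,2])&(rgb[...,0]>1.15*rgb[...,1])&(rgb[...,1]>1.3*rgb[...,2])&(X[...,2]>12)&(X[...,2]<25)&(X[...,0]>400)&(X[...,0]<600)
    n,l,s,c=cv2.connectedComponentsWithStats(q.astype(np.uint8)); i=1+np.argmax(s[1:,4]); P=X[l==i]
    r=rect(P); print('handle px',s[i],'rect',r,'z',np.median(P[:,2])); 
    r2=rect(w(p,np.nonzero(l==i)[1],np.nonzero(l==i)[0],18.)); print('on plane',r2)
    b=cv2.boxPoints(r2); e=[b[1]-b[0],b[2]-b[1]]; d=max(e,key=np.linalg.norm); d=d*np.sign(d[0]); print('yaw',np.degrees(np.arctan2(d[1],d[0])))
    d/=np.linalg.norm(d); print('grip pt',np.array(r2[0])+5*d); return np.array(r2[0]),d
E
python3 - <<'E'
from h import *
p=grab('wrist'); save(p,'wrist2'); tool(p)
for t in ['pry_tool_grip','pry_tool_tip']:
    print(t,[(np.round(r['at']).tolist(),round(r['confidence'],2),w(p,*r['at']).round().tolist()) for r in look_for(p,t)[:4]])
E
```

```text
handle px [ 267  167   23   77 1667] rect ((493.2060546875, -34.32569122314453), (21.328182220458984, 75.81322479248047), 79.92601013183594) z 17.493074133348046
on plane ((493.9071044921875, -34.44873809814453), (21.0819091796875, 75.39543914794922), 79.92044067382812)
yaw -10.079557
grip pt [498.82993317 -35.32381546]
pry_tool_grip []
pry_tool_tip [([278.0, 163.0], 0.67, [534.0, -41.0, 16.0])]
```

View pics/wrist2.png

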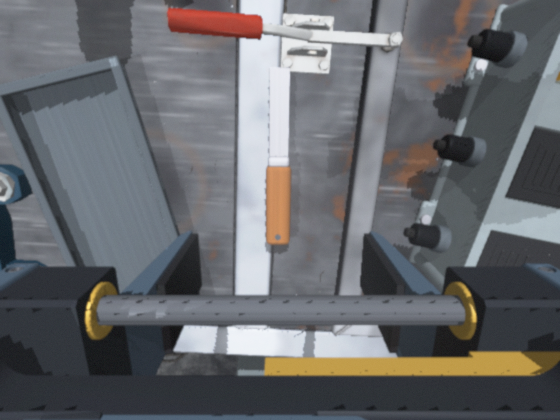

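```bash
python3 - <<'E'
from h import *
plan(target([506.7,-36.7,24.5],-10),10)
E
```

```text
10 rows: [0.61, -0.17, 14.64] [0.0, -0.0, 0.0009] mm 14.7 deg 0.05
path [[501.0, -37.0, 156.0], [502.0, -37.0, 127.0], [504.0, -37.0, 98.0], [505.0, -37.0, 68.0], [506.0, -37.0, 39.0]] [507.0, -37.0, 25.0]
```

Call:
servo_tool([
  [90,[0.6,-0.2,18],[0,0,0.001]],
  [90,[0.6,-0.2,18],[0,0,0.001]],
  [90,[0.6,-0.2,18],[0,0,0.001]],
  [90,[0.6,-0.2,18],[0,0,0.001]],
  [90,[0.6,-0.2,18],[0,0,0.001]],
  [90,[0.6,-0.2,18],[0,0,0.001]],
  [90,[0.6,-0.2,18],[0,0,0.001]],
  [90,[0.6,-0.2,12],[0,0,0.001]],
  [90,[0.6,-0.2,8],[0,0,0.001]],
  [90,[0,0,0],[0,0,0]],
])

```text
time_s: 7.05
ee_pos: [505.7, -36.4, 24.0]
ee_rot: [180.0, 0.1, -10.0]
force: [0.1, -0.3, -0.0]
gripper_width: 58.9
gripper_force: 0.0
```

Call:
servo_tool([
  [200,[0,0,0],[0,0,0]],
  [200,[0,0,0],[0,0,0]],
  [200,[0,0,0],[0,0,0]],
  [200,[0,0,0],[0,0,0]],
  [200,[0,0,0],[0,0,0]],
  [200,[0,0,0],[0,0,0]],
  [200,[0,0,0],[0,0,0]],
  [200,[0,0,0],[0,0,0]],
  [200,[0,0,0],[0,0,0]],
  [200,[0,0,0],[0,0,0]],
], squeeze=55)

```text
time_s: 8.05
ee_pos: [506.2, -36.5, 25.1]
ee_rot: [-180.0, -0.0, -10.0]
force: [-0.8, -0.2, 5.1]
gripper_width: 23.5
gripper_force: 55.0
```

Call:
servo_tool([
  [255,[0,0,-4],[0,0,0]],
  [255,[-1,0,-10],[0,0,0]],
  [255,[-2,0,-15],[0,0,0]],
  [255,[-2,0,-20],[0,0,0]],
  [255,[0,0,-25],[0,0,0]],
  [255,[0,0,-25],[0,0,0]],
  [255,[0,0,-25],[0,0,0]],
  [255,[0,0,-20],[0,0,0]],
  [255,[0,0,-15],[0,0,0]],
  [255,[0,0,0],[0,0,0]],
])

```text
time_s: 9.05
ee_pos: [502.3, -35.7, 186.2]
ee_rot: [-180.0, -0.3, -10.0]
force: [-0.9, 0.5, -0.3]
gripper_width: 23.5
gripper_force: 55.0
```

```bash
python3 - <<'E'
from h import *
print(state()['gripper_width'],state()['gripper_force'])
p=grab('wrist'); save(p,'wrist3')
T=pose(); X=cloud(p); Y=(X-T[:3,3])@T[:3,:3]   # tool coords
m=np.isfinite(Y[...,0])&(abs(Y[...,1])<25)&(Y[...,0]>25)&(Y[...,0]<160)&(Y[...,2]>-10)&(Y[...,2]<50)
Q=Y[m]; print(len(Q))
for a in range(25,160,10):
    q=Q[(Q[:,0]>=a)&(Q[:,0]<a+10)]
    if len(q): print(a,len(q),np.median(q,0).round(1),np.percentile(q[:,1],[3,97]).round(1))
print('max x',np.percentile(Q[:,0],[97,99,99.8]))
for t in ['pry_tool_tip']:
    print(t,[(np.round(r['at']).tolist(),round(r['confidence'],2),((w(p,*r['at'])-T[:3,3])@T[:3,:3]).round().tolist()) for r in look_for(p,t)[:4]])
E
```

```text
23.49716614903427 54.99798238277435
6990
25 830 [30.2 -0.   8.2] [-9.3  9.7]
35 707 [39.7 -0.  13.4] [-8.2  8.7]
45 696 [50.  -0.  13.5] [-8.2  8.6]
55 735 [60.1  0.4 13.5] [-8.   8.5]
65 763 [70.2 -0.  13.5] [-8.2  8.7]
75 804 [80.1  0.4 13.4] [-8.2  8.6]
85 873 [90.  -0.1 13.4] [-8.1  8.4]
95 896 [100.1   0.4  13.3] [-8.2  8.7]
105 686 [ 1.085e+02 -1.000e-01  1.340e+01] [-8.3  8.6]
max x [109.92387145 111.35927359 111.95380915]
pry_tool_tip []
```

```bash
python3 - <<'E'
from h import *
plan(target([419,-354,240],70),15)
E
```

```text
15 rows: [-15.84, 17.76, -3.76] [-0.0, 0.0, -0.0931] mm 24.1 deg 5.33
path [[482.0, -50.0, 187.0], [435.0, -104.0, 199.0], [405.0, -168.0, 210.0], [394.0, -239.0, 221.0], [403.0, -309.0, 232.0]] [419.0, -354.0, 240.0]
```

Call:
servo_tool([
  [255,[-15.8,17.8,-3.8],[0,0,-0.0931]],
  [255,[-15.8,17.8,-3.8],[0,0,-0.0931]],
  [255,[-15.8,17.8,-3.8],[0,0,-0.0931]],
  [255,[-15.8,17.8,-3.8],[0,0,-0.0931]],
  [255,[-15.8,17.8,-3.8],[0,0,-0.0931]],
  [255,[-15.8,17.8,-3.8],[0,0,-0.0931]],
  [255,[-15.8,17.8,-3.8],[0,0,-0.0931]],
  [255,[-15.8,17.8,-3.8],[0,0,-0.0931]],
  [255,[-15.8,17.8,-3.8],[0,0,-0.0931]],
  [255,[-15.8,17.8,-3.8],[0,0,-0.0931]],
])

```text
time_s: 10.15
ee_pos: [393.7, -239.5, 220.6]
ee_rot: [-179.8, 0.0, 43.6]
force: [0.8, -0.0, -1.6]
gripper_width: 23.7
gripper_force: 55.0
```

Call:
servo_tool([
  [255,[-15.8,17.8,-3.8],[0,0,-0.0931]],
  [255,[-15.8,17.8,-3.8],[0,0,-0.0931]],
  [255,[-15.8,17.8,-3.8],[0,0,-0.0931]],
  [255,[-15.8,17.8,-3.8],[0,0,-0.0931]],
  [255,[-15.8,17.8,-3.8],[0,0,-0.0931]],
  [255,[0,0,0],[0,0,0]],
  [255,[0,0,0],[0,0,0]],
  [255,[0,0,0],[0,0,0]],
  [255,[0,0,0],[0,0,0]],
  [255,[0,0,0],[0,0,0]],
])

```text
time_s: 11.15
ee_pos: [420.1, -353.6, 240.7]
ee_rot: [-180.0, -0.0, 70.0]
force: [0.5, 0.3, -0.9]
gripper_width: 23.4
gripper_force: 55.0
```

```bash
python3 - <<'E'
from h import *
p=grab('wrist'); save(p,'wrist4')
np.savez('w4.npz',**{k:p[k] for k in('color','z_map','M','fovy','cx','cy')},T=pose())
for t in ['notch_a','cover_a_edge','cover_a_mid','junction_box']:
    print(t,[(np.round(r['at']).tolist(),round(r['confidence'],2),w(p,*r['at']).round().tolist()) for r in look_for(p,t)[:4]])
E
```

```text
notch_a [([389.0, 61.0], 0.6, [550.0, -272.0, 79.0])]
cover_a_edge [([236.0, 58.0], 0.72, [427.0, -225.0, 81.0])]
cover_a_mid [([238.0, 57.0], 0.75, [428.0, -225.0, 81.0])]
junction_box [([388.0, 60.0], 0.7, [550.0, -271.0, 80.0])]
```

View pics/wrist4.png

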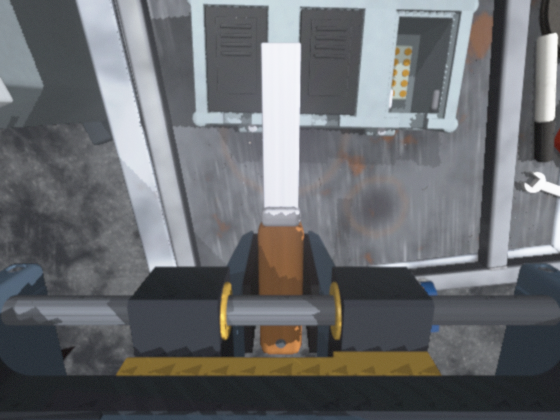

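```bash
python3 - <<'E'
from h import *
p=dict(np.load('w4.npz')); X=cloud(p)
print('bar',w(p,[200,350,500],[262,262,265],25.).round(0).tolist(), X[262,350].round(),X[240,350].round(),X[275,350].round(),X[285,340].round())
g=p['color'].max(-1); u,v=np.meshgrid(range(560),range(420))
for a,b in[(200,275),(295,368)]:
    m=(g<75)&(u>a)&(u<b)&(v<125)&(abs(X[...,2]-80)<5)
    n,l,s,c=cv2.connectedComponentsWithStats(m.astype(np.uint8)); i=1+np.argmax(s[1:,4]); vv,uu=np.nonzero(l==i)
    print('cover',s[i],np.median(X[l==i][:,2]))
    # front edge per column, side edges
    fr=[(c,vv[uu==c].max()) for c in range(s[i][0]+4,s[i][0]+s[i][2]-4)]; P=w(p,*np.array(fr).T,80.)
    k=np.polyfit(P[:,0],P[:,1],1); print('front line angle',np.degrees(np.arctan(k[0])),'mid',P.mean(0).round(1),'ends',P[0].round(1),P[-1].round(1))
    r0=np.array([(uu[vv==r].min(),uu[vv==r].max()) for r in range(40,100)]); A=w(p,r0[:,0]-.5,np.arange(40,100),80.);B=w(p,r0[:,1]+.5,np.arange(40,100),80.)
    kk=np.polyfit(A[:,1],A[:,0],1); print('left side angle',90-np.degrees(np.arctan(kk[0])),'width',np.linalg.norm(A-B,axis=1).mean())
    for Q in(A,B): print(Q.mean(0).round(1))
# front wall edge of box: for each column lowest row with z>76
f_=[]
for c in range(200,455):
    r=np.nonzero((X[:,c,2]>76)&(X[:,c,2]<84)&(v[:,c]<140))[0]
    if len(r) and not 258<c<304: f_.append((c,r.max()))
P=w(p,*(np.array(f_).T+np.array([[0],[.5]])),80.); ok=np.ones(len(P),bool)
for _ in range(8):
    k=np.polyfit(P[ok,0],P[ok,1],1); res=P[:,1]-np.polyval(k,P[:,0]); ok=abs(res-np.median(res[ok]))<3
print('wall line',k,np.degrees(np.arctan(k[0])),ok.sum()); 
# notches: floor z 66-74 
m=(abs(X[...,2]-69.5)<3)&(v<140)&(v>95)
n,l,s,c=cv2.connectedComponentsWithStats(m.astype(np.uint8))
for j in range(1,n):
    if s[j,4]>25: Q=X[l==j]; print('notch',s[j],rect(Q),np.median(Q[:,2]))
E
```

```text
bar [[296.0, -412.0, 25.0], [467.0, -473.0, 25.0], [638.0, -539.0, 25.0]] [ 469. -487.   -0.] [ 477. -457.    0.] [ 452. -324.  308.] [ 448. -322.  315.]
cover [241  37   1   1   1] 79.7202415124849Traceback (most recent call last):
  File "<stdin>", line 10, in <module>
TypeError: w() missing 1 required positional argument: 'v'
```

```bash
python3 - <<'E'
from h import *
p=dict(np.load('w4.npz')); X=cloud(p); T=p['T']
g=p['color'].max(-1); u,v=np.meshgrid(range(560),range(420))
print(g[60,215:270:10],g[60,305:365:10],g[60,280:300:5],g[60,372:380])
for a,b in[(198,258),(303,372)]:
    m=(g<105)&(u>a)&(u<b)&(v<122)&(abs(X[...,2]-80)<5)
    n,l,s,c=cv2.connectedComponentsWithStats(m.astype(np.uint8)); i=1+np.argmax(s[1:,4]); vv,uu=np.nonzero(l==i)
    print('cover',s[i],np.median(X[l==i][:,2]))
    fr=np.array([(c,vv[uu==c].max()) for c in range(s[i][0]+6,s[i][0]+s[i][2]-6)]); P=w(p,fr[:,0],fr[:,1]+.5,80.)
    k=np.polyfit(P[:,0],P[:,1],1); print('front line angle',np.degrees(np.arctan(k[0])),'mid',P.mean(0).round(1))
    rr=np.arange(40,100); r0=np.array([(uu[vv==r].min(),uu[vv==r].max()) for r in rr]); A=w(p,r0[:,0]-.5,rr,80.);B=w(p,r0[:,1]+.5,rr,80.)
    for Q in(A,B): kk=np.polyfit(Q[:,1],Q[:,0],1); print('side angle',90-np.degrees(np.arctan(kk[0])),Q.mean(0).round(1))
    print('width',np.linalg.norm(A-B,axis=1).mean())
f_=[]
for c in range(200,450):
    r=np.nonzero((X[:,c,2]>76)&(X[:,c,2]<84)&(v[:,c]<140))[0]
    if len(r) and not 256<c<306: f_.append((c,r.max()))
f_=np.array(f_); P=w(p,f_[:,0],f_[:,1]+.5,80.); ok=np.ones(len(P),bool)
for _ in range(8):
    k=np.polyfit(P[ok,0],P[ok,1],1); res=P[:,1]-np.polyval(k,P[:,0]); ok=abs(res-np.median(res[ok]))<3
print('wall line',k,np.degrees(np.arctan(k[0])),ok.sum(),len(ok))
m=(abs(X[...,2]-69.5)<4)&(v<140)&(v>95)
n,l,s,c=cv2.connectedComponentsWithStats(m.astype(np.uint8))
for j in range(1,n):
    if s[j,4]>20: Q=X[l==j]; print('notch',s[j],rect(Q),np.median(Q[:,2]))
for c in (235,332,405): print(c,[(r,X[r,c].round(0).tolist()) for r in range(104,134,3)])
c=w(p,np.array([360.]),np.array([262.])); 
for r in range(235,275,5): print(r,X[r,400].round())
E
```

```text
[ 93  93  93  96  92 247] [87 88 87 85 85 85] [247 248 248 248] [218 218 218 218 218 219 219 218]
cover [ 205    5   53  107 5370] 80.27633281014974
front line angle -21.392199505161773 mid [ 406.1 -264.1   80. ]
side angle 68.75552800397793 [ 399.2 -224.9   80. ]
side angle 68.95969623049639 [ 440.9 -240.    80. ]
width 44.26084203614642
cover [ 304    8   60  107 5791] 80.2658083249965
front line angle -12.853402701482104 mid [ 492.3 -296.6   80. ]
side angle 71.26750306943153 [ 478.4 -253.6   80. ]
side angle 68.86272758734519 [ 523.2 -269.8   80. ]
width 47.65695771800894
wall line [  -0.27251117 -162.79125418] -15.243593423395579 51 201
notch [389  96   4  13  30] ((545.36328125, -305.9930725097656), (10.573751449584961, 3.4008443355560303), 67.59345245361328) 71.22668526002144
notch [431  96   9  18 113] ((583.484619140625, -322.14898681640625), (14.926271438598633, 5.039010047912598), 68.69880676269531) 71.05566922964641
notch [224 112  28  11 306] ((408.48333740234375, -270.6904602050781), (9.097916603088379, 24.948604583740234), 70.06721496582031) 68.92152450350164
notch [39
[... 684 characters left out ...]
(113, [491.0, -297.0, 79.0]), (116, [491.0, -300.0, 70.0]), (119, [491.0, -302.0, 69.0]), (122, [490.0, -305.0, 69.0]), (125, [497.0, -314.0, 6.0]), (128, [497.0, -317.0, 0.0]), (131, [496.0, -321.0, -0.0])]
405 [(104, [579.0, -319.0, 7.0]), (107, [579.0, -323.0, 7.0]), (110, [579.0, -326.0, 5.0]), (113, [557.0, -321.0, 68.0]), (116, [556.0, -323.0, 70.0]), (119, [555.0, -326.0, 69.0]), (122, [554.0, -328.0, 70.0]), (125, [554.0, -331.0, 69.0]), (128, [574.0, -345.0, 6.0]), (131, [575.0, -349.0, -0.0])]
235 [ 539. -473.   -1.]
240 [ 537. -480.   -1.]
245 [ 535. -486.    0.]
250 [ 534. -493.   -0.]
255 [ 532. -499.    0.]
260 [ 530. -506.   -0.]
265 [ 528. -513.    0.]
270 [ 466. -329.  305.]
```

```bash
python3 - <<'E'
from h import *
plan(target([357.8,-403.1,87],69),9)
E
```

```text
9 rows: [-7.52, -4.61, 17.1] [0.0, 0.0, 0.002] mm 19.2 deg 0.12
path [[413.0, -360.0, 224.0], [400.0, -371.0, 190.0], [386.0, -381.0, 155.0], [372.0, -392.0, 121.0], [358.0, -403.0, 87.0]] [358.0, -403.0, 87.0]
```

Call:
servo_tool([
  [255,[-7.5,-4.6,17.1],[0,0,0.002]],
  [255,[-7.5,-4.6,17.1],[0,0,0.002]],
  [255,[-7.5,-4.6,17.1],[0,0,0.002]],
  [255,[-7.5,-4.6,17.1],[0,0,0.002]],
  [255,[-7.5,-4.6,17.1],[0,0,0.002]],
  [255,[-7.5,-4.6,17.1],[0,0,0.002]],
  [255,[-7.5,-4.6,17.1],[0,0,0.002]],
  [255,[-7.5,-4.6,17.1],[0,0,0.002]],
  [255,[-7.5,-4.6,17.1],[0,0,0.002]],
  [255,[0,0,0],[0,0,0]],
])

```text
time_s: 12.4
ee_pos: [356.3, -402.3, 84.9]
ee_rot: [-179.7, -0.1, 68.9]
force: [-0.0, -0.6, -1.2]
gripper_width: 23.6
gripper_force: 55.0
```

```bash
cat >> h.py <<'E'
def tip(p):
    T=pose(); X=cloud(p); Y=(X-T[:3,3])@T[:3,:3]
    m=(abs(Y[...,1])<14)&(Y[...,0]>40)&(Y[...,0]<125)&(abs(Y[...,2]-13.4)<5); Q=Y[m]
    k=np.polyfit(Q[:,0],Q[:,2],1); print('blade z fit at 40,110',np.polyval(k,[40,110]).round(2),'max x',np.percentile(Q[:,0],99.5).round(1),'y',np.median(Q[Q[:,0]>90],0).round(1))
E
python3 - <<'E'
from h import *
s=state(); print(s['ee_pos'],s['ee_rot'],s['force'])
p=grab('wrist'); tip(p)
np.savez('w5.npz',**{k:p[k] for k in('color','z_map','M','fovy','cx','cy')},T=pose())
X=cloud(p); v,u=np.mgrid[0:420,0:560]
m=(abs(X[...,2]-69.5)<4)&(X[...,1]>-300)&(X[...,1]<-255)&(X[...,0]>380)&(X[...,0]<440)
n,l,s,c=cv2.connectedComponentsWithStats(m.astype(np.uint8))
for j in range(1,n):
    if s[j,4]>20: Q=X[l==j]; print('notch',s[j],rect(Q),np.median(Q[:,2]))
E
```

```text
[ 356.30082914 -402.31324661   84.89393717] [-1.79749982e+02 -1.27233713e-01  6.89325784e+01] [-0.01125225 -0.55142326 -1.19156903]
blade z fit at 40,110 [16.4  16.36] max x 110.2 y [100.7  -0.7  16.3]
notch [261  43  21  10 112] ((391.86376953125, -299.5810241699219), (3.6147961616516113, 9.235703468322754), 70.49956512451172) 69.89399356669804
```

```bash
python3 - <<'E'
from h import *
p=dict(np.load('w4.npz'));T=p['T']; Y=(cloud(p)-T[:3,3])@T[:3,:3]
m=(abs(Y[...,1])<14)&(Y[...,0]>40)&(Y[...,0]<125)&(abs(Y[...,2]-13.4)<6); print('w4',np.median(Y[m],0), np.percentile(Y[m][:,0],99.5))
for i in range(3):
    p=grab('wrist'); tip(p); print(state()['ee_pos'].round(2),state()['ee_rot'].round(2))
X=cloud(p)
for c in (280,): print([(r,X[r,c].round(1).tolist()) for r in range(10,60,4)])
save(p,'wrist5')
E
```

```text
w4 [78.59834618  0.38606013 15.23137328] 110.23282780604846
blade z fit at 40,110 [16.01 15.94] max x 110.3 y [100.7  -0.4  16. ]
[ 358.17 -403.22   87.11] [ 1.7998e+02 -1.0000e-02  6.8970e+01]
blade z fit at 40,110 [15.64 15.58] max x 110.2 y [100.7   0.   15.6]
[ 358.6  -403.45   87.64] [1.7992e+02 3.0000e-02 6.9000e+01]
blade z fit at 40,110 [15.38 15.32] max x 110.1 y [100.6   0.3  15.3]
[ 358.77 -403.51   87.89] [1.7988e+02 5.0000e-02 6.9010e+01]
[(10, [408.1, -276.0, 18.9]), (14, [408.2, -275.7, 9.0]), (18, [407.5, -277.5, 7.7]), (22, [406.8, -279.3, 6.6]), (26, [405.9, -281.7, 7.9]), (30, [405.2, -283.5, 6.8]), (34, [404.4, -285.6, 6.8]), (38, [403.6, -287.7, 6.4]), (42, [403.2, -288.6, -0.9]), (46, [398.1, -301.9, 72.6]), (50, [397.5, -303.5, 72.6]), (54, [396.8, -305.1, 73.5]), (58, [396.3, -306.5, 71.6])]
```

View pics/wrist5.png

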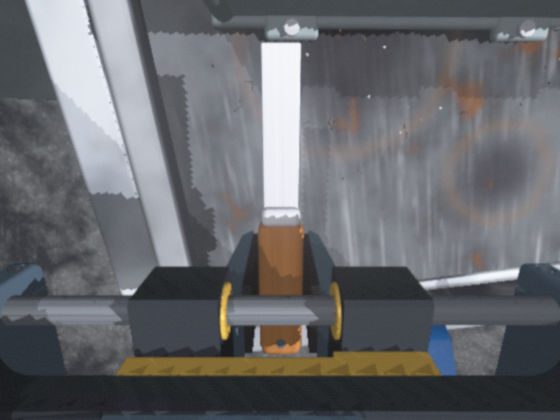

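```bash
cat >> h.py <<'E'
def tip(p):
    X=cloud(p); M=p['M']; C=(X-M[:3,3])@M[:3,:3]; A=np.array(p['tool_from_camera']); Y=C@A[:3,:3].T+A[:3,3]
    m=(abs(Y[...,1])<14)&(Y[...,0]>40)&(Y[...,0]<125)&(abs(Y[...,2]-13.4)<5); Q=Y[m]
    k=np.polyfit(Q[:,0],Q[:,2],1); print('blade z fit at 40,110',np.polyval(k,[40,110]).round(2),'max x',np.percentile(Q[:,0],99.5).round(1),'y',np.median(Q[Q[:,0]>90],0).round(1))
E
python3 - <<'E'
from h import *
for i in range(3):
    p=grab('wrist'); tip(p); print(p['M'][:3,3].round(2),state()['ee_pos'].round(2),state()['ee_rot'].round(2),state()['time_s'])
E
```

```text
blade z fit at 40,110 [15.14 15.13] max x 110.1 y [100.6   0.5  15.1]
[ 388.53 -326.65  236.49] [ 358.78 -403.47   87.96] [1.7988e+02 5.0000e-02 6.9020e+01] 12.65
blade z fit at 40,110 [15.09 15.12] max x 110.1 y [100.6   0.5  15.1]
[ 388.52 -326.58  236.56] [ 358.7  -403.37   87.88] [1.7989e+02 5.0000e-02 6.9030e+01] 12.7
blade z fit at 40,110 [15.12 15.13] max x 110.1 y [100.6   0.5  15.1]
[ 388.45 -326.5   236.48] [ 358.61 -403.3    87.75] [1.799e+02 4.000e-02 6.903e+01] 12.75
```

Call:
servo_tool([
  [255,[2,-1.3,-1.3],[0,0,0]],
  [255,[6,0,0],[0,0,0]],
  [255,[6,0,0],[0,0,0]],
  [255,[6,0,0],[0,0,0]],
  [255,[6,0,0],[0,0,0]],
  [255,[0,0,0],[0,0,0]],
  [255,[0,0,0],[0,0,0]],
  [255,[0,0,0],[0,0,0]],
  [255,[0,0,0],[0,0,0]],
  [255,[0,0,0],[0,0,0]],
])

```text
time_s: 13.75
ee_pos: [366.0, -378.5, 88.1]
ee_rot: [180.0, -0.0, 69.0]
force: [0.5, 0.3, -1.1]
gripper_width: 23.7
gripper_force: 55.0
```

```bash
python3 - <<'E'
from h import *
p=grab('wrist'); tip(p); s=state(); print(s['ee_pos'],s['ee_rot'],s['force'])
p=grab('wrist'); tip(p); print(state()['ee_pos'])
T=pose(); print('tip',(T@[111,.3,16.4,1])[:3])
p2=grab('side'); q=pix(p2,(T@[111,.3,16.4,1])[:3]).round().astype(int); print(q)
img=p2['color'][q[1]-70:q[1]+50,q[0]-80:q[0]+80,::-1]; cv2.imwrite('pics/s1.png',cv2.resize(img,None,fx=5,fy=5,interpolation=cv2.INTER_CUBIC))
E
```

```text
blade z fit at 40,110 [15.96 13.89] max x 124.6 y [104.6   0.   14.9]
[ 365.9927659  -378.49901313   88.11398425] [ 1.79995296e+02 -1.90388235e-03  6.89861171e+01] [ 0.23834904  0.44815857 -1.10432402]
blade z fit at 40,110 [15.97 13.88] max x 124.6 y [104.8  -0.   15. ]
[ 365.97331372 -378.49407678   88.12786466]
tip [ 406.06139938 -274.98452182   71.73373704]
[279 289]
```

View pics/s1.png

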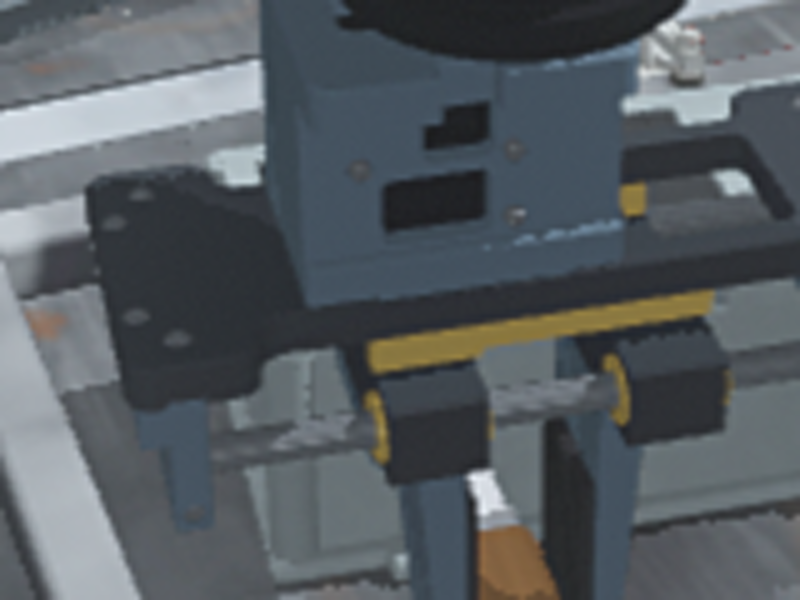

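Call:
servo_tool([
  [255,[3,0.5,-0.6],[0,0,0]],
  [255,[4,0,0],[0,0,0]],
  [255,[4,0,0],[0,0,0]],
  [255,[4,0,0],[0,0,0]],
  [255,[4,0,0],[0,0,0]],
  [255,[4,0,0],[0,0,0]],
  [255,[4,0,0],[0,0,0]],
  [255,[4,0,0],[0,0,0]],
  [255,[2,0,0],[0,0,0]],
  [255,[0,0,0],[0,0,0]],
])

```text
time_s: 14.9
ee_pos: [378.4, -347.5, 88.8]
ee_rot: [180.0, -0.0, 69.0]
force: [0.1, -0.3, -1.0]
gripper_width: 23.4
gripper_force: 55.0
```

```bash
cat >> h.py <<'E'
def pivot(ang,edge,yaw=69,n=10,zf=69.0):
    T0=pose(); F=np.array([edge[0],edge[1],zf]); a=np.radians(yaw); ax=np.array([np.sin(a),-np.cos(a),0]) # tip up about tool y (right-handed: x->up)
    r=R.from_rotvec(ax*np.radians(ang)).as_matrix(); T1=np.eye(4); T1[:3,:3]=r; T1[:3,3]=F-r@F
    D=plan(T1@T0,n,T0); return D
E
python3 - <<'E'
from h import *
s=state(); print(s['ee_pos'],s['ee_rot'],s['force'],s['torque'],s['gripper_width'])
T=pose(); print('tip',(T@[111,.3,16.4,1])[:3])
pivot(24,(406.8,-275.1))
E
```

```text
[ 378.3990173  -347.45736018   88.78039827] [ 1.79999234e+02 -2.26280862e-03  6.90234882e+01] [ 0.08040198 -0.27364951 -0.98513968] [ 0.0437053   0.00317361 -0.02747856] 23.36567905029665
tip [ 418.41592926 -243.92050366   72.38478607]
10 rows: [-0.76, -0.0, 3.27] [-0.0, 0.0419, 0.0] mm 3.4 deg 2.4
path [[378.0, -348.0, 86.0], [378.0, -349.0, 79.0], [378.0, -350.0, 72.0], [378.0, -350.0, 65.0], [378.0, -349.0, 59.0]] [378.0, -349.0, 55.0]
```

Call:
servo_tool([
  [255,[0,0,0.9],[0,0,0]],
  [255,[0,0,0.9],[0,0,0]],
  [255,[-0.4,0,1.6],[0,0.021,0]],
  [255,[-0.4,0,1.6],[0,0.021,0]],
  [255,[-0.4,0,1.6],[0,0.021,0]],
  [255,[-0.4,0,1.6],[0,0.021,0]],
  [255,[-0.4,0,1.6],[0,0.021,0]],
  [255,[-0.4,0,1.6],[0,0.021,0]],
  [255,[-0.4,0,1.6],[0,0.021,0]],
  [255,[-0.4,0,1.6],[0,0.021,0]],
])

```text
time_s: 15.9
ee_pos: [377.4, -349.9, 73.6]
ee_rot: [-180.0, -9.7, 69.0]
force: [0.5, 0.0, -3.6]
gripper_width: 23.5
gripper_force: 55.0
```

Call:
servo_tool([
  [255,[-0.4,0,1.6],[0,0.021,0]],
  [255,[-0.4,0,1.6],[0,0.021,0]],
  [255,[-0.4,0,1.6],[0,0.021,0]],
  [255,[-0.4,0,1.6],[0,0.021,0]],
  [255,[-0.4,0,1.6],[0,0.021,0]],
  [255,[0,0,0],[0,0,0]],
  [255,[0,0,0],[0,0,0]],
  [255,[0,0,0],[0,0,0]],
  [255,[0,0,0],[0,0,0]],
  [255,[0,0,0],[0,0,0]],
])

```text
time_s: 16.9
ee_pos: [377.4, -350.1, 65.8]
ee_rot: [180.0, -15.6, 69.0]
force: [-0.7, 0.7, -4.7]
gripper_width: 23.8
gripper_force: 55.0
```

```bash
cat >> h.py <<'E'
def cov(p,c):
    """heights along cover: at notch end and far, box-frame; c=notch outer edge xy"""
    X=cloud(p); d=np.array([np.cos(np.radians(69)),np.sin(np.radians(69))]); n=np.array([-d[1],d[0]])
    e=X[...,:2]-np.array(c); a=e@d; b=e@n
    for lo in (11,20,35,50,65,80,88):
        for s in(-1,1):
            m=(a>lo)&(a<lo+6)&(b*s>13)&(b*s<23)&(X[...,2]>55)&(X[...,2]<130)
            print((lo,s,round(float(np.median(X[m][:,2])),1) if m.sum()>5 else None),end=' ')
    print()
E
python3 - <<'E'
from h import *
s=state(); print(s['ee_pos'],s['ee_rot'],s['force'],s['torque'])
p=grab('wrist'); cov(p,(406.8,-275.1)); save(p,'wrist6')
E
```

```text
[ 377.37512758 -350.05348746   65.78709393] [179.9933405  -15.62027051  69.03222911] [-0.70667805  0.68775936 -4.68218236] [-0.89083871  0.45583911  0.10941604]
(11, -1, 81.3) (11, 1, 81.0) (20, -1, 82.3) (20, 1, 82.0) (35, -1, 84.2) (35, 1, 83.9) (50, -1, None) (50, 1, None) (65, -1, None) (65, 1, None) (80, -1, None) (80, 1, None) (88, -1, None) (88, 1, None)
```

Call:
servo_tool([
  [255,[-0.4,0,1.6],[0,0.021,0]],
  [255,[-0.4,0,1.6],[0,0.021,0]],
  [255,[-0.4,0,1.6],[0,0.021,0]],
  [255,[-0.4,0,1.6],[0,0.021,0]],
  [255,[0,0,0],[0,0,0]],
  [255,[0,0,0],[0,0,0]],
  [255,[0,0,0],[0,0,0]],
  [255,[0,0,0],[0,0,0]],
  [255,[0,0,0],[0,0,0]],
  [255,[0,0,0],[0,0,0]],
])

```text
time_s: 17.95
ee_pos: [377.6, -349.6, 59.2]
ee_rot: [180.0, -20.5, 69.0]
force: [-0.3, 3.2, -3.3]
gripper_width: 23.8
gripper_force: 55.0
```

```bash
python3 - <<'E'
from h import *
s=state(); print(s['ee_pos'],s['ee_rot'],s['force'],s['torque'])
p=grab('wrist'); cov(p,(406.8,-275.1)); 
print('rim/cover b ref'); cov(p,(482.4,-304.5)); save(p,'wrist6')
E
```

```text
[ 377.63328763 -349.58628442   59.24151506] [179.99001146 -20.46128397  69.00951156] [-0.2599672   3.21038196 -3.26336792] [-0.29544609  0.19674892  0.05269937]
(11, -1, 82.3) (11, 1, 82.0) (20, -1, 84.6) (20, 1, 84.3) (35, -1, 88.5) (35, 1, 88.1) (50, -1, None) (50, 1, None) (65, -1, None) (65, 1, None) (80, -1, None) (80, 1, None) (88, -1, None) (88, 1, None) 
rim/cover b ref
(11, -1, 80.0) (11, 1, 80.0) (20, -1, 80.1) (20, 1, 80.1) (35, -1, 80.2) (35, 1, 80.3) (50, -1, 80.2) (50, 1, 80.4) (65, -1, None) (65, 1, None) (80, -1, None) (80, 1, None) (88, -1, None) (88, 1, None)
```

View pics/wrist6.png

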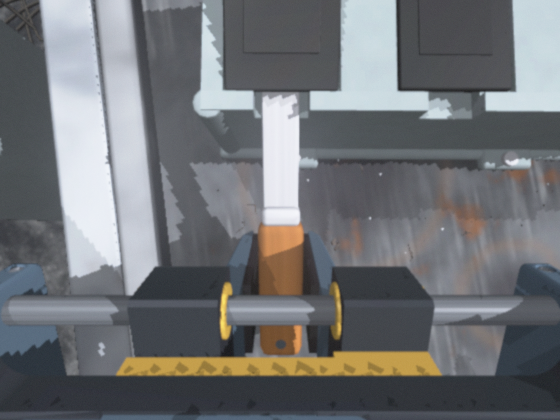

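```bash
python3 - <<'E'
from h import *
for c in('scene','side'):
    p=grab(c); print(c)
    for e in((406.8,-275.1),(482.4,-304.5)): cov(p,e)
p=grab('wrist'); X=cloud(p); M=p['M']; C=(X-M[:3,3])@M[:3,:3]; A=np.array(p['tool_from_camera']); Y=C@A[:3,:3].T+A[:3,3]
for a in range(35,85,10):
    m=(abs(Y[...,1])<8)&(abs(Y[...,0]-a)<5)&(abs(Y[...,2]-14)<10); print(a,np.median(Y[m],0).round(1))
E
```

```text
scene
(11, -1, 83.1) (11, 1, 82.6) (20, -1, 85.2) (20, 1, 85.2) (35, -1, 89.6) (35, 1, 88.6) (50, -1, 93.0) (50, 1, 92.0) (65, -1, 97.0) (65, 1, 95.8) (80, -1, 100.4) (80, 1, 99.4) (88, -1, None) (88, 1, 76.8) 
(11, -1, None) (11, 1, 80.6) (20, -1, None) (20, 1, 80.6) (35, -1, 81.5) (35, 1, 80.5) (50, -1, 81.2) (50, 1, 81.4) (65, -1, 80.7) (65, 1, 81.5) (80, -1, 81.2) (80, 1, 80.8) (88, -1, 80.9) (88, 1, 80.9) 
side
(11, -1, None) (11, 1, None) (20, -1, None) (20, 1, None) (35, -1, None) (35, 1, None) (50, -1, None) (50, 1, None) (65, -1, None) (65, 1, 93.2) (80, -1, None) (80, 1, 96.8) (88, -1, None) (88, 1, 77.7) 
(11, -1, None) (11, 1, None) (20, -1, None) (20, 1, None) (35, -1, None) (35, 1, None) (50, -1, None) (50, 1, None) (65, -1, None) (65, 1, None) (80, -1, None) (80, 1, None) (88, -1, None) (88, 1, None) 
35 [34.1 -0.1 15.1]
45 [45.1 -0.1 15.9]
55 [55.1 -0.1 16. ]
65 [65.1 -0.1 16.2]
75 [75.2 -0.1 16.4]
```

```bash
python3 - <<'E'
from h import *
T=pose(); t=(T@[111,0,17.6,1])[:3]; d=np.array([.358,.934]); print('tip',t,'in',(t[:2]-[406.8,-275.1])@d)
pivot(-14,(406.8,-275.1),n=8)
E
```

```text
tip [ 417.10940774 -246.74066058   81.54461345] in 30.178390988850374
8 rows: [0.61, 0.0, -2.38] [0.0, -0.0305, -0.0] mm 2.5 deg 1.75
path [[378.0, -350.0, 62.0], [377.0, -350.0, 67.0], [377.0, -350.0, 71.0], [378.0, -350.0, 76.0]] [378.0, -350.0, 79.0]
```

Call:
servo_tool([
  [255,[0.6,0,-2.4],[0,-0.0305,0]],
  [255,[0.6,0,-2.4],[0,-0.0305,0]],
  [255,[0.6,0,-2.4],[0,-0.0305,0]],
  [255,[0.6,0,-2.4],[0,-0.0305,0]],
  [255,[0.6,0,-2.4],[0,-0.0305,0]],
  [255,[0.6,0,-2.4],[0,-0.0305,0]],
  [255,[0.6,0,-2.4],[0,-0.0305,0]],
  [255,[0.6,0,-2.4],[0,-0.0305,0]],
  [255,[-4.5,0,0],[0,0,0]],
  [255,[-4.5,0,0],[0,0,0]],
], squeeze=60)

```text
time_s: 19.15
ee_pos: [374.8, -358.5, 78.5]
ee_rot: [179.9, -6.4, 69.1]
force: [0.9, 0.7, -1.0]
gripper_width: 23.6
gripper_force: 60.0
```

```bash
cat >> h.py <<'E'
def info(e,zt=17.6):
    s=state(); T=pose(s); t=(T@[111,0,zt,1])[:3]; d=np.array([.358,.934])
    print('pos',s['ee_pos'].round(1),'rot',s['ee_rot'].round(1),'F',s['force'].round(1),'M',s['torque'].round(2),'tip z',t[2].round(1),'in',((t[:2]-np.array(e))@d).round(1))
EA=(406.8,-275.1); EB=(482.4,-304.5)
E
python3 - <<'E'
from h import *
info(EA); 
p=grab('scene'); cov(p,EA); p=grab('wrist'); cov(p,EA); info(EA)
E
```

```text
pos [ 374.8 -358.5   78.5] rot [179.9  -6.4  69.1] F [ 0.9  0.7 -1. ] M [-0.13  0.08  0.01] tip z 73.5 in 22.9
(11, -1, None) (11, 1, None) (20, -1, None) (20, 1, 80.5) (35, -1, 81.0) (35, 1, 80.9) (50, -1, 80.9) (50, 1, 80.9) (65, -1, 80.3) (65, 1, 81.1) (80, -1, 80.6) (80, 1, 81.1) (88, -1, 80.7) (88, 1, 80.4) 
(11, -1, 79.9) (11, 1, 79.8) (20, -1, 79.9) (20, 1, 79.9) (35, -1, 80.2) (35, 1, 80.0) (50, -1, None) (50, 1, None) (65, -1, None) (65, 1, None) (80, -1, None) (80, 1, None) (88, -1, None) (88, 1, None) 
pos [ 374.3 -359.1   78. ] rot [179.9  -6.4  69. ] F [ 0.1 -0.3 -1.3] M [-0.06  0.02  0.02] tip z 73.0 in 22.2
```

```bash
python3 - <<'E'
from h import *
pivot(18,EA,n=10)
E
```

```text
10 rows: [-0.56, -0.0, 2.79] [0.0, 0.0314, 0.0] mm 2.8 deg 1.8
path [[374.0, -359.0, 75.0], [374.0, -360.0, 70.0], [374.0, -359.0, 64.0], [374.0, -359.0, 58.0], [375.0, -358.0, 53.0]] [375.0, -358.0, 50.0]
```

Call:
servo_tool([
  [255,[-0.6,0,2.8],[0,0.0314,0]],
  [255,[-0.6,0,2.8],[0,0.0314,0]],
  [255,[-0.6,0,2.8],[0,0.0314,0]],
  [255,[-0.6,0,2.8],[0,0.0314,0]],
  [255,[-0.6,0,2.8],[0,0.0314,0]],
  [255,[-0.6,0,2.8],[0,0.0314,0]],
  [255,[-0.6,0,2.8],[0,0.0314,0]],
  [255,[-0.6,0,2.8],[0,0.0314,0]],
  [255,[0,0,0],[0,0,0]],
  [255,[0,0,0],[0,0,0]],
])

```text
time_s: 20.25
ee_pos: [374.2, -359.0, 54.8]
ee_rot: [180.0, -20.8, 69.0]
force: [-2.0, -3.0, -2.0]
gripper_width: 23.8
gripper_force: 60.0
```

```bash
python3 - <<'E'
from h import *
info(EA); 
p=grab('scene'); cov(p,EA); p=grab('wrist'); cov(p,EA); info(EA)
E
```

```text
pos [ 374.2 -359.    54.8] rot [180.  -20.8  69. ] F [-2. -3. -2.] M [-0.95  0.5   0.04] tip z 77.6 in 20.0
(11, -1, 82.1) (11, 1, 82.8) (20, -1, 83.0) (20, 1, 82.7) (35, -1, 82.1) (35, 1, 82.5) (50, -1, 82.1) (50, 1, 81.8) (65, -1, 81.7) (65, 1, 81.6) (80, -1, 81.3) (80, 1, 80.4) (88, -1, 80.3) (88, 1, 80.0) 
(11, -1, 82.1) (11, 1, 81.9) (20, -1, 81.9) (20, 1, 81.8) (35, -1, 81.5) (35, 1, 81.6) (50, -1, None) (50, 1, None) (65, -1, None) (65, 1, None) (80, -1, None) (80, 1, None) (88, -1, None) (88, 1, None) 
pos [ 374.3 -359.    54.9] rot [179.9 -20.7  69.1] F [-2.3 -4.9 -3.6] M [-1.25  0.56  0.09] tip z 77.7 in 20.1
```

Call:
servo_tool([
  [255,[0.6,0,-2.8],[0,-0.0314,0]],
  [255,[0.6,0,-2.8],[0,-0.0314,0]],
  [255,[0.6,0,-2.8],[0,-0.0314,0]],
  [255,[0.6,0,-2.8],[0,-0.0314,0]],
  [255,[0.6,0,-2.8],[0,-0.0314,0]],
  [255,[2,0,0.3],[0,0,0]],
  [255,[2,0,0.3],[0,0,0]],
  [255,[0.8,0,0.2],[0,0,0]],
  [255,[0,0,0],[0,0,0]],
  [255,[0,0,0],[0,0,0]],
])

```text
time_s: 21.35
ee_pos: [375.6, -354.1, 69.6]
ee_rot: [-180.0, -12.0, 69.0]
force: [-0.9, 1.1, 1.4]
gripper_width: 23.7
gripper_force: 60.0
```

```bash
python3 - <<'E'
from h import *
info(EA); p=grab('wrist'); cov(p,EA); pivot(14,EA,n=10)
X=cloud(p); M=p['M']; C=(X-M[:3,3])@M[:3,:3]; A=np.array(p['tool_from_camera']); Y=C@A[:3,:3].T+A[:3,3]
for a in range(45,95,10):
    m=(abs(Y[...,1])<8)&(abs(Y[...,0]-a)<5)&(abs(Y[...,2]-14)<10); print(a,np.median(Y[m],0).round(1),end=' ')
E
```

```text
pos [ 375.6 -354.1   69.6] rot [-180.  -12.   69.] F [-0.9  1.1  1.4] M [0.3  0.03 0.12] tip z 75.4 in 27.4
(11, -1, 80.6) (11, 1, 80.5) (20, -1, 80.7) (20, 1, 80.6) (35, -1, 80.7) (35, 1, 80.6) (50, -1, None) (50, 1, None) (65, -1, None) (65, 1, None) (80, -1, None) (80, 1, None) (88, -1, None) (88, 1, None) 
10 rows: [-0.42, 0.0, 2.03] [0.0, 0.0244, -0.0] mm 2.1 deg 1.4
path [[376.0, -354.0, 67.0], [376.0, -354.0, 63.0], [376.0, -354.0, 59.0], [376.0, -353.0, 55.0], [376.0, -352.0, 51.0]] [377.0, -352.0, 49.0]
45 [45.1 -0.  15.5] 55 [55.2 -0.  15.7] 65 [65.1 -0.  15.8] 75 [75.2 -0.  15.9] 85 [85.3 -0.  16. ]
```

Call:
servo_tool([
  [255,[-0.6,0,2.1],[0,0.0244,0]],
  [255,[-0.6,0,2.1],[0,0.0244,0]],
  [255,[-0.6,0,2.1],[0,0.0244,0]],
  [255,[-0.6,0,2.1],[0,0.0244,0]],
  [255,[-0.6,0,2.1],[0,0.0244,0]],
  [255,[-0.6,0,2.1],[0,0.0244,0]],
  [255,[-0.6,0,2.1],[0,0.0244,0]],
  [255,[-0.6,0,2.1],[0,0.0244,0]],
  [255,[-0.4,0,2.1],[0,0.0244,0]],
  [255,[0,0,0],[0,0,0]],
])

```text
time_s: 22.4
ee_pos: [375.8, -354.5, 49.6]
ee_rot: [-180.0, -24.6, 68.9]
force: [-0.5, 0.5, 4.7]
gripper_width: 23.5
gripper_force: 60.0
```

```bash
python3 - <<'E'
from h import *
info(EA); 
p=grab('scene'); cov(p,EA); p=grab('wrist'); cov(p,EA); info(EA)
T=pose(); print('rear low z',(T@[-54,0,26.6,1])[2])
E
```

```text
pos [ 375.8 -354.5   49.6] rot [-180.   -24.6   68.9] F [-0.5  0.5  4.7] M [ 0.63 -0.14  0.07] tip z 79.8 in 23.1
(11, -1, 83.4) (11, 1, 79.9) (20, -1, 84.7) (20, 1, 85.5) (35, -1, 84.2) (35, 1, 89.5) (50, -1, 84.1) (50, 1, 89.6) (65, -1, 84.3) (65, 1, 87.2) (80, -1, 83.2) (80, 1, 89.8) (88, -1, 81.9) (88, 1, 76.2) 
(11, -1, 83.2) (11, 1, 90.1) (20, -1, 83.4) (20, 1, 90.7) (35, -1, 83.4) (35, 1, 89.7) (50, -1, None) (50, 1, None) (65, -1, None) (65, 1, None) (80, -1, None) (80, 1, None) (88, -1, None) (88, 1, None) 
pos [ 375.9 -354.6   49.8] rot [180.  -24.5  69. ] F [-0.1  0.7  5. ] M [ 0.58 -0.11 -0.01] tip z 79.9 in 23.0
rear low z 3.242704571766275
```

Call:
servo_tool([
  [255,[0,1,-0.3],[0,0,0]],
  [255,[0,1,-0.3],[0,0,0]],
  [255,[0,-0.8,-0.6],[-0.05,0,0]],
  [255,[0,-0.8,-0.6],[-0.05,0,0]],
  [255,[0,-0.8,-0.6],[-0.05,0,0]],
  [255,[0,-0.8,-0.6],[-0.05,0,0]],
  [255,[0,-0.8,-0.6],[-0.05,0,0]],
  [255,[0,0,0],[0,0,0]],
  [255,[0,0,0],[0,0,0]],
  [255,[0,0,0],[0,0,0]],
])

```text
time_s: 23.5
ee_pos: [373.7, -355.0, 52.7]
ee_rot: [165.7, -24.4, 69.0]
force: [0.4, -0.7, -1.0]
gripper_width: 23.6
gripper_force: 60.0
```

```bash
python3 - <<'E'
from h import *
info(EA); p=grab('wrist'); cov(p,EA); info(EA)
T=pose(); print('rear low z',(T@[-54,12,26.6,1])[2],(T@[-54,-12,26.6,1])[2])
E
```

```text
pos [ 373.7 -355.    52.7] rot [165.7 -24.4  69. ] F [ 0.4 -0.7 -1. ] M [-0.28  0.39  0.09] tip z 83.0 in 21.7
(11, -1, 88.1) (11, 1, 84.7) (20, -1, 87.9) (20, 1, 93.9) (35, -1, 86.7) (35, 1, None) (50, -1, None) (50, 1, None) (65, -1, None) (65, 1, None) (80, -1, None) (80, 1, None) (88, -1, None) (88, 1, None) 
pos [ 373.9 -355.    52.8] rot [165.7 -24.4  69. ] F [ 1.1 -0.1 -1.6] M [-0.25  0.39  0.04] tip z 83.1 in 21.8
rear low z 9.728384289734286 4.31505421643957
```

Call:
servo_tool([
  [255,[0,0.8,0.5],[0.05,0,0]],
  [255,[0,0.8,0.5],[0.05,0,0]],
  [255,[0,0.8,0.5],[0.05,0,0]],
  [255,[0,0.8,0.5],[0.05,0,0]],
  [255,[0,0.8,0.5],[0.05,0,0]],
  [255,[0.9,0,-4.4],[0,-0.05,0]],
  [255,[0.9,0,-4.4],[0,-0.05,0]],
  [255,[0.9,0,-4.4],[0,-0.05,0]],
  [255,[0.9,0,-4.4],[0,-0.05,0]],
  [255,[0,0,0],[0,0,0]],
])

```text
time_s: 24.55
ee_pos: [377.9, -357.3, 69.9]
ee_rot: [179.9, -12.9, 69.1]
force: [0.4, 0.2, -1.4]
gripper_width: 23.6
gripper_force: 60.0
```

```bash
python3 - <<'E'
from h import *
info(EA); p=grab('wrist'); cov(p,EA); p=grab('scene'); cov(p,EA); info(EA); save(p,'scene2')
E
```

```text
pos [ 377.9 -357.3   69.9] rot [179.9 -12.9  69.1] F [ 0.4  0.2 -1.4] M [-0.15  0.12  0.02] tip z 77.6 in 25.1
(11, -1, 88.2) (11, 1, 93.9) (20, -1, 87.7) (20, 1, 93.5) (35, -1, 86.4) (35, 1, 92.2) (50, -1, None) (50, 1, None) (65, -1, None) (65, 1, None) (80, -1, None) (80, 1, None) (88, -1, None) (88, 1, None) 
(11, -1, 88.6) (11, 1, 82.3) (20, -1, 88.3) (20, 1, 81.7) (35, -1, 87.5) (35, 1, 83.9) (50, -1, 86.0) (50, 1, 90.5) (65, -1, 84.9) (65, 1, 84.5) (80, -1, None) (80, 1, 87.7) (88, -1, 81.6) (88, 1, 77.2) 
pos [ 377.3 -357.7   69. ] rot [180.  -13.   69.1] F [-0.7  0.2 -0.3] M [-0.21  0.12 -0.02] tip z 76.8 in 24.5
```

Call:
servo_tool([
  [255,[-5,0,0],[0,0,0]],
  [255,[-10,0,0],[0,0,0]],
  [255,[-10,0,0],[0,0,0]],
  [255,[-10,0,0],[0,0,0]],
  [255,[-10,0,0],[0,0,0]],
  [255,[-10,0,0],[0,0,0]],
  [255,[0,0,0],[0,0,0]],
  [255,[0,0,0],[0,0,0]],
  [255,[0,0,0],[0,0,0]],
  [255,[0,0,0],[0,0,0]],
])

```text
time_s: 25.65
ee_pos: [357.7, -407.3, 56.6]
ee_rot: [180.0, -13.0, 69.0]
force: [0.6, 0.5, -1.2]
gripper_width: 23.8
gripper_force: 60.0
```

```bash
python3 - <<'E'
from h import *
info(EA); p=grab('wrist'); cov(p,EA); tip(p); info(EA); plan(target([433.7,-431.5,90.3],69),9)
E
```

```text
pos [ 357.7 -407.3   56.6] rot [180. -13.  69.] F [ 0.6  0.5 -1.2] M [-0.15  0.13  0.02] tip z 64.5 in -28.9
(11, -1, None) (11, 1, None) (20, -1, None) (20, 1, None) (35, -1, None) (35, 1, None) (50, -1, None) (50, 1, None) (65, -1, None) (65, 1, None) (80, -1, None) (80, 1, None) (88, -1, None) (88, 1, None) 
blade z fit at 40,110 [15.67 16.56] max x 110.3 y [100.7   0.4  16.4]
pos [ 357.7 -407.3   56.7] rot [180. -13.  69.] F [-0.1  0.4 -0.2] M [-0.2   0.07 -0.  ] tip z 64.5 in -29.0
9 rows: [0.99, 8.85, -3.65] [0.0, -0.0252, 0.0001] mm 9.6 deg 1.44
path [[366.0, -410.0, 60.0], [383.0, -416.0, 68.0], [400.0, -422.0, 75.0], [417.0, -427.0, 83.0], [434.0, -432.0, 90.0]] [434.0, -432.0, 90.0]
```

Call:
servo_tool([
  [255,[1,8.85,-3.5],[0,-0.024,0]],
  [255,[1,8.85,-3.5],[0,-0.024,0]],
  [255,[1,8.85,-3.5],[0,-0.024,0]],
  [255,[1,8.85,-3.5],[0,-0.024,0]],
  [255,[1,8.85,-3.5],[0,-0.024,0]],
  [255,[1,8.85,-3.5],[0,-0.024,0]],
  [255,[1,8.85,-3.5],[0,-0.024,0]],
  [255,[1,8.85,-3.5],[0,-0.024,0]],
  [255,[1,8.85,-3.5],[0,-0.024,0]],
  [255,[0,0,0],[0,0,0]],
])

```text
time_s: 26.7
ee_pos: [435.1, -431.4, 89.5]
ee_rot: [179.9, -0.6, 69.1]
force: [-0.2, -0.2, 0.3]
gripper_width: 23.2
gripper_force: 60.0
```

Call:
servo_tool([
  [255,[0,0,0],[0,0,0]],
  [255,[0,0,0],[0,0,0]],
  [255,[0,0,0],[0,0,0]],
  [255,[0,0,0],[0,0,0]],
  [255,[0,0,0],[0,0,0]],
  [255,[0,0,0],[0,0,0]],
  [255,[0,0,0],[0,0,0]],
  [255,[0,0,0],[0,0,0]],
  [255,[0,0,0],[0,0,0]],
  [255,[0,0,0],[0,0,0]],
])

```text
time_s: 27.7
ee_pos: [433.6, -431.8, 88.9]
ee_rot: [180.0, -0.6, 69.0]
force: [0.0, -0.3, -1.4]
gripper_width: 23.2
gripper_force: 60.0
```

```bash
python3 - <<'E'
from h import *
info(EB,17.8); p=grab('wrist'); tip(p); info(EB,17.8)
T=pose(); t=(T@[111,.3,17.8,1])[:3]; e=np.array(EB)-t[:2]; ty=T[:2,1]; print('tip',t,'lateral need (tool y)',e@ty,'rest pitch',state()['ee_rot'])
E
```

```text
pos [ 433.6 -431.8   88.9] rot [180.   -0.6  69. ] F [ 0.  -0.3 -1.4] M [ 0.03 -0.01 -0.02] tip z 72.3 in -25.1
blade z fit at 40,110 [15.71 16.62] max x 110.4 y [100.7   0.5  16.5]
pos [ 433.6 -431.8   88.9] rot [180.   -0.6  69. ] F [-0.5  1.9 -1. ] M [ 0.    0.05 -0.02] tip z 72.3 in -25.1
tip [ 473.72720599 -328.08698977   72.27268062] lateral need (tool y) -0.35550522227953546 rest pitch [179.99228568  -0.61910857  69.00137209]
```

Call:
servo_tool([
  [255,[5.2,-0.2,0],[0,0,0]],
  [255,[5.2,-0.2,0],[0,0,0]],
  [255,[5.2,0,0],[0,0,0]],
  [255,[5.2,0,0],[0,0,0]],
  [255,[5.2,0,0],[0,0,0]],
  [255,[5.2,0,0],[0,0,0]],
  [255,[5.2,0,0],[0,0,0]],
  [255,[5.2,0,0],[0,0,0]],
  [255,[5.2,0,0],[0,0,0]],
  [255,[5.2,0,0],[0,0,0]],
])

```text
time_s: 28.75
ee_pos: [452.0, -382.7, 89.4]
ee_rot: [180.0, -0.6, 69.0]
force: [-0.5, -0.1, -0.1]
gripper_width: 23.6
gripper_force: 60.0
```

Call:
servo_tool([
  [255,[0,0,0.7],[0,0,0]],
  [255,[0,0,0.7],[0,0,0]],
  [255,[0,0,0.7],[0,0,0]],
  [255,[0,0,0],[0,0,0]],
  [255,[0,0,0],[0,0,0]],
  [255,[0,0,0],[0,0,0]],
  [255,[0,0,0],[0,0,0]],
  [255,[0,0,0],[0,0,0]],
  [255,[0,0,0],[0,0,0]],
  [255,[0,0,0],[0,0,0]],
])

```text
time_s: 29.75
ee_pos: [451.8, -383.0, 87.3]
ee_rot: [180.0, -0.6, 69.0]
force: [0.9, -0.6, -0.9]
gripper_width: 23.5
gripper_force: 60.0
```

```bash
python3 - <<'E'
from h import *
info(EB,17.8); pivot(24,EB,n=14)
E
```

```text
pos [ 451.8 -383.    87.3] rot [180.   -0.6  69. ] F [ 0.9 -0.6 -0.9] M [ 0.01  0.06 -0.02] tip z 70.7 in 26.9
14 rows: [-0.54, -0.0, 2.52] [-0.0, 0.0299, 0.0] mm 2.6 deg 1.71
path [[452.0, -384.0, 85.0], [451.0, -385.0, 77.0], [451.0, -385.0, 69.0], [451.0, -385.0, 62.0], [452.0, -384.0, 54.0]] [452.0, -383.0, 51.0]
```

Call:
servo_tool([
  [255,[-0.5,0,2.5],[0,0.03,0]],
  [255,[-0.5,0,2.5],[0,0.03,0]],
  [255,[-0.5,0,2.5],[0,0.03,0]],
  [255,[-0.5,0,2.5],[0,0.03,0]],
  [255,[-0.5,0,2.5],[0,0.03,0]],
  [255,[-0.5,0,2.5],[0,0.03,0]],
  [255,[-0.5,0,2.5],[0,0.03,0]],
  [255,[-0.5,0,2.5],[0,0.03,0]],
  [255,[-0.5,0,2.5],[0,0.03,0]],
  [255,[-0.5,0,2.5],[0,0.03,0]],
])

```text
time_s: 30.75
ee_pos: [451.3, -384.4, 61.4]
ee_rot: [-180.0, -17.9, 69.0]
force: [0.9, 1.0, -5.0]
gripper_width: 23.7
gripper_force: 60.0
```

Call:
servo_tool([
  [255,[-0.5,0,1.7],[0,0.02,0]],
  [255,[-0.5,0,1.7],[0,0.02,0]],
  [255,[-0.5,0,1.7],[0,0.02,0]],
  [255,[-0.5,0,1.7],[0,0.02,0]],
  [255,[-0.5,0,1.7],[0,0.02,0]],
  [255,[-0.5,0,1.7],[0,0.02,0]],
  [255,[0,0,0],[0,0,0]],
  [255,[0,0,0],[0,0,0]],
  [255,[0,0,0],[0,0,0]],
  [255,[0,0,0],[0,0,0]],
])

```text
time_s: 31.75
ee_pos: [451.9, -383.8, 51.7]
ee_rot: [179.9, -24.6, 69.0]
force: [0.5, -0.8, -1.8]
gripper_width: 23.3
gripper_force: 60.0
```

```bash
python3 - <<'E'
from h import *
info(EB,17.8); p=grab('wrist'); cov(p,EB); p=grab('scene'); cov(p,EB); cov(p,EA)
T=pose(); print('rear low z',(T@[-54,0,26.6,1])[2])
E
```

```text
pos [ 451.9 -383.8   51.7] rot [179.9 -24.6  69. ] F [ 0.5 -0.8 -1.8] M [-0.46  0.21 -0.08] tip z 81.8 in 23.3
(11, -1, 90.5) (11, 1, 83.9) (20, -1, 91.1) (20, 1, 84.0) (35, -1, 90.6) (35, 1, 83.9) (50, -1, None) (50, 1, None) (65, -1, None) (65, 1, None) (80, -1, None) (80, 1, None) (88, -1, None) (88, 1, None) 
(11, -1, 90.1) (11, 1, 84.9) (20, -1, 91.6) (20, 1, 84.2) (35, -1, 91.3) (35, 1, 84.1) (50, -1, 91.0) (50, 1, 84.0) (65, -1, 90.1) (65, 1, 83.7) (80, -1, 89.9) (80, 1, 82.7) (88, -1, None) (88, 1, 81.4) 
(11, -1, 81.1) (11, 1, 82.3) (20, -1, 88.3) (20, 1, 82.9) (35, -1, 87.5) (35, 1, 82.2) (50, -1, 86.2) (50, 1, 90.5) (65, -1, 85.1) (65, 1, 90.2) (80, -1, 82.8) (80, 1, 88.5) (88, -1, 81.8) (88, 1, 76.3) 
rear low z 4.9493829012267625
```

Call:
servo_tool([
  [255,[0,-1,-0.3],[0,0,0]],
  [255,[0,-1,-0.3],[0,0,0]],
  [255,[0,0.8,-0.6],[0.05,0,0]],
  [255,[0,0.8,-0.6],[0.05,0,0]],
  [255,[0,0.8,-0.6],[0.05,0,0]],
  [255,[0,0.8,-0.6],[0.05,0,0]],
  [255,[0,0.8,-0.6],[0.05,0,0]],
  [255,[0,0,0],[0,0,0]],
  [255,[0,0,0],[0,0,0]],
  [255,[0,0,0],[0,0,0]],
])

```text
time_s: 32.85
ee_pos: [452.8, -385.3, 54.4]
ee_rot: [-165.7, -24.7, 69.0]
force: [0.4, 0.8, -1.6]
gripper_width: 23.3
gripper_force: 60.0
```

```bash
python3 - <<'E'
from h import *
info(EB,17.8); p=grab('wrist'); cov(p,EB)
E
```

```text
pos [ 452.8 -385.3   54.4] rot [-165.7  -24.7   69. ] F [ 0.4  0.8 -1.6] M [-0.36 -0.03  0.01] tip z 85.1 in 22.0
(11, -1, 91.0) (11, 1, 90.9) (20, -1, 91.6) (20, 1, 90.8) (35, -1, 89.9) (35, 1, 88.7) (50, -1, None) (50, 1, None) (65, -1, None) (65, 1, None) (80, -1, None) (80, 1, None) (88, -1, None) (88, 1, None)
```

Call:
servo_tool([
  [255,[0,-0.8,0.5],[-0.05,0,0]],
  [255,[0,-0.8,0.5],[-0.05,0,0]],
  [255,[0,-0.8,0.5],[-0.05,0,0]],
  [255,[0,-0.8,0.5],[-0.05,0,0]],
  [255,[0,-0.8,0.5],[-0.05,0,0]],
  [255,[0.9,0,-4.4],[0,-0.05,0]],
  [255,[0.9,0,-4.4],[0,-0.05,0]],
  [255,[0.9,0,-4.4],[0,-0.05,0]],
  [255,[0.9,0,-4.4],[0,-0.05,0]],
  [255,[0,0,0],[0,0,0]],
])

```text
time_s: 33.9
ee_pos: [448.8, -385.1, 71.7]
ee_rot: [179.9, -13.2, 69.1]
force: [0.8, 0.2, -0.7]
gripper_width: 23.3
gripper_force: 60.0
```

Call:
servo_tool([
  [255,[-5,0,0],[0,0,0]],
  [255,[-10,0,0],[0,0,0]],
  [255,[-10,0,0],[0,0,0]],
  [255,[-10,0,0],[0,0,0]],
  [255,[-10,0,0],[0,0,0]],
  [255,[-10,0,0],[0,0,0]],
  [255,[-5,0,-4],[0,-0.05,0]],
  [255,[-5,0,-4],[0,-0.05,0]],
  [255,[-5,0,-4],[0,-0.05,0]],
  [255,[-5,0,-4],[0,-0.05,0]],
])

```text
time_s: 34.9
ee_pos: [421.1, -457.4, 70.3]
ee_rot: [-180.0, -1.7, 69.0]
force: [0.2, 0.0, -1.1]
gripper_width: 23.7
gripper_force: 60.0
```

```bash
python3 - <<'E'
from h import *
p=grab('scene'); cov(p,EB); cov(p,EA); info(EB,17.8); print(state()['gripper_width'])
p=grab('wrist'); tip(p); info(EB,17.8)
E
```

```text
(11, -1, 82.9) (11, 1, 81.1) (20, -1, 77.0) (20, 1, 79.7) (35, -1, 90.3) (35, 1, 88.5) (50, -1, 88.4) (50, 1, 85.7) (65, -1, 85.5) (65, 1, 83.9) (80, -1, 83.2) (80, 1, 82.1) (88, -1, 82.3) (88, 1, 81.2) 
(11, -1, 80.5) (11, 1, 82.7) (20, -1, 88.6) (20, 1, 83.4) (35, -1, 87.3) (35, 1, 87.3) (50, -1, 86.5) (50, 1, 89.5) (65, -1, 84.5) (65, 1, 89.9) (80, -1, 83.2) (80, 1, 88.3) (88, -1, 81.3) (88, 1, 76.8) 
pos [ 421.6 -457.1   71.1] rot [180.   -1.6  69. ] F [ 1.6  0.3 -0.1] M [0.04 0.04 0.03] tip z 56.3 in -52.8
23.318622814089874
blade z fit at 40,110 [15.84 16.98] max x 110.0 y [100.4   0.5  16.8]
pos [ 421.7 -456.6   70.8] rot [180.   -1.7  69. ] F [-0.1 -0.7 -0.6] M [ 0.    0.05 -0.05] tip z 56.4 in -52.3
```

```bash
python3 - <<'E'
from h import *
for c in('wrist','scene','side'):
    p=grab(c); X=cloud(p)
    for y in range(-540,-400,10):
        r=[]
        for x in range(330,560,20):
            m=(abs(X[...,0]-x)<8)&(abs(X[...,1]-y)<5)&(X[...,2]<40); r.append(int(round(np.percentile(X[m][:,2],90))) if m.sum()>3 else -99)
        print(c,y,r)
E
```

```text
wrist -540 [-99, -99, -99, -99, -99, -99, -99, -99, -99, -99, 26, -99]
wrist -530 [-99, -99, -99, -99, -99, -99, -99, -99, -99, 26, 34, 36]
wrist -520 [-99, -99, -99, -99, -99, -99, -99, -99, -99, 26, 28, 28]
wrist -510 [-99, -99, -99, 24, -99, -99, -99, -99, 7, 23, 0, 1]
wrist -500 [-99, -99, -99, -99, -99, -99, 0, 0, 0, 1, 1, 1]
wrist -490 [-99, -99, -99, -99, -99, -99, 0, 1, 1, 1, 1, 1]
wrist -480 [-99, -99, -99, -99, -99, -99, 1, 1, 1, 1, 1, 1]
wrist -470 [-99, -99, 0, -99, -99, -99, 1, 1, 1, 1, 1, 1]
wrist -460 [-99, 0, 1, 0, -99, -99, 1, 1, 1, 1, 1, 1]
wrist -450 [1, 1, 1, 0, 0, -99, 1, 1, 1, 1, 1, 1]
wrist -440 [1, 1, 1, 1, 1, -99, 1, 1, 1, 1, 1, 1]
wrist -430 [0, 1, 1, 1, 1, -99, 1, 1, 1, 1, 1, 1]
wrist -420 [1, 1, 1, 1, 1, 1, 1, 1, 1, 1, 1, 1]
wrist -410 [1, 1, 1, 1, 1, 1, 1, 1, 1, 1, 1, 1]
scene -540 [-99, -99, -99, -99, 35, 11, -13, -99, 23, 26, 36, -99]
scene -530 [-99, -99, -99, -99, -2, 0, 2, 27, 27, 27, 36, -99]
scene -520 [-99, -99, -1, 1, 20, 24, 10, 27, 27, 27, 36, 22]
scene -510 [-1, 1, 22, 26, 27, 37, -99, 27, 26, 16, 2, 2]
scene -500 [22, 26, 27, 27, 27, -179, -9
[... 663 characters left out ...]

side -520 [-99, -99, -99, -99, -99, 39, -99, 26, 26, 26, 37, -99]
side -510 [-99, -99, -99, -99, -99, 39, -99, 26, 25, 25, -99, 0]
side -500 [-99, -99, -99, -99, 26, 36, -99, 24, -99, 1, 1, 1]
side -490 [-99, -99, -99, -99, 25, -99, -99, -99, 1, 1, 1, 1]
side -480 [-99, -99, -99, -99, -99, -99, -99, 1, 0, 0, 0, 1]
side -470 [-99, -99, -99, -99, 0, 1, -99, 1, 0, 0, 1, 1]
side -460 [-99, -99, -99, 0, 1, 1, -99, 0, 0, 1, 1, 1]
side -450 [-99, -99, -99, 0, 1, 0, -99, 0, 0, 0, 0, 0]
side -440 [-99, -99, 1, 1, 1, 1, -99, -99, 1, 1, 1, 1]
side -430 [-99, 0, 0, 0, 0, 0, -99, -99, -99, 1, 1, 0]
side -420 [1, 1, 1, 1, 1, 0, -99, -99, -99, -1, 1, 1]
side -410 [0, 1, 1, 1, 0, 1, 0, -99, -99, -99, 0, 0]
```

```bash
python3 - <<'E'
from h import *
plan(target([434,-424,27],69,0.9),10)
E
```

```text
10 rows: [3.4, 0.02, 4.39] [-0.0, -0.0016, -0.0] mm 5.6 deg 0.09
path [[423.0, -453.0, 66.0], [425.0, -447.0, 57.0], [428.0, -440.0, 49.0], [430.0, -434.0, 40.0], [433.0, -427.0, 31.0]] [434.0, -424.0, 27.0]
```

Call:
servo_tool([
  [255,[5,0,5],[0,-0.002,0]],
  [255,[5,0,5],[0,-0.002,0]],
  [255,[5,0,5],[0,-0.002,0]],
  [255,[5,0,5],[0,-0.002,0]],
  [255,[5,0,5],[0,-0.002,0]],
  [255,[4,0,5],[0,-0.002,0]],
  [255,[5,0,5],[0,-0.002,0]],
  [255,[0,0,5],[0,-0.002,0]],
  [255,[0,0,3.5],[0,0,0]],
  [255,[0,0,0],[0,0,0]],
])

```text
time_s: 36.15
ee_pos: [433.8, -423.8, 27.1]
ee_rot: [-180.0, -0.9, 69.0]
force: [0.5, 0.8, -0.4]
gripper_width: 23.5
gripper_force: 60.0
```

Call:
servo_tool([
  [255,[0,0,0],[0,0,0]],
  [255,[0,0,0],[0,0,0]],
  [255,[0,0,0],[0,0,0]],
  [255,[0,0,0],[0,0,0]],
  [255,[0,0,0],[0,0,0]],
  [255,[0,0,0],[0,0,0]],
  [255,[0,0,0],[0,0,0]],
  [255,[0,0,0],[0,0,0]],
  [255,[0,0,0],[0,0,0]],
  [255,[0,0,0],[0,0,0]],
])

```text
time_s: 37.15
ee_pos: [434.0, -423.9, 27.7]
ee_rot: [180.0, -0.9, 69.0]
force: [0.2, -0.3, -1.4]
gripper_width: 23.8
gripper_force: 60.0
```

Call:
servo_tool([
  [255,[0,0,0.7],[0,0,0]],
  [255,[0,0,0.7],[0,0,0]],
  [255,[0,0,0],[0,0,0]],
  [130,[0,0,0],[0,0,0]],
  [130,[0,0,0],[0,0,0]],
  [130,[0,0,0],[0,0,0]],
  [90,[0,0,0],[0,0,0]],
  [90,[0,0,0],[0,0,0]],
  [90,[0,0,0],[0,0,0]],
  [90,[0,0,0],[0,0,0]],
])

```text
time_s: 38.15
ee_pos: [434.0, -423.9, 26.3]
ee_rot: [180.0, -0.9, 69.0]
force: [-0.1, -0.2, -0.1]
gripper_width: 59.3
gripper_force: 0.0
```

Call:
servo_tool([
  [90,[0,0,-8],[0,0,0]],
  [90,[0,0,-20],[0,0,0]],
  [90,[0,0,-25],[0,0,0]],
  [90,[0,0,-30],[0,0,0]],
  [90,[0,0,-30],[0,0,0]],
  [90,[2,0,-30],[0,0,0]],
  [90,[10,0,-20],[0,0,0]],
  [90,[10,0,-10],[0,0,0]],
  [90,[0,0,0],[0,0,0]],
  [90,[0,0,0],[0,0,0]],
])

```text
time_s: 39.15
ee_pos: [440.6, -405.2, 198.9]
ee_rot: [-179.9, -0.9, 69.0]
force: [-0.4, -0.2, -0.7]
gripper_width: 58.5
gripper_force: 0.0
```

```bash
python3 - <<'E'
from h import *
s=state(); print(s['ee_pos'],s['gripper_width'])
p=grab('wrist'); save(p,'wrist7'); np.savez('w7.npz',**{k:p[k] for k in('color','z_map','M','fovy','cx','cy')})
cov(p,EA); cov(p,EB)
X=cloud(p)
for t in (30,70,110,150):  # tool heights along it
    pass
rgb=p['color'].astype(int); q=(rgb[...,0]>1.5*rgb[...,2])&(rgb[...,1]>1.3*rgb[...,2])&(X[...,2]<30)&(X[...,2]>5)&(X[...,1]<-380)
print('handle z',np.percentile(X[q][:,2],[10,50,90]),rect(X[q]))
E
```

```text
[ 440.63298859 -405.242723    198.86751919] 58.513190557978966
(11, -1, 88.4) (11, 1, 94.2) (20, -1, 87.7) (20, 1, 93.5) (35, -1, 86.7) (35, 1, 92.2) (50, -1, None) (50, 1, None) (65, -1, None) (65, 1, None) (80, -1, None) (80, 1, None) (88, -1, None) (88, 1, None) 
(11, -1, 92.5) (11, 1, 91.4) (20, -1, 91.5) (20, 1, 90.6) (35, -1, 89.6) (35, 1, 88.6) (50, -1, None) (50, 1, None) (65, -1, None) (65, 1, None) (80, -1, None) (80, 1, None) (88, -1, None) (88, 1, None) 
handle z [16.11664758 17.42093504 18.52323236] ((430.1868896484375, -437.3536376953125), (76.0230712890625, 22.227123260498047), 68.63848876953125)
```

View pics/wrist7.png

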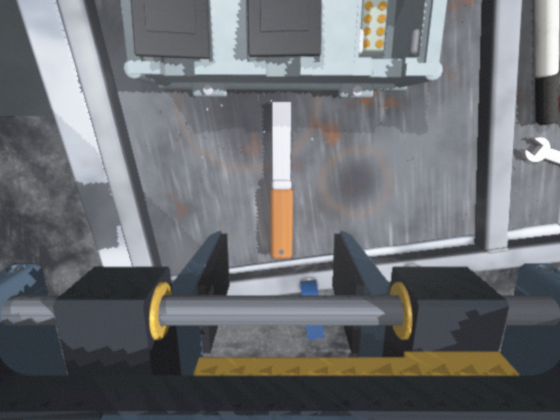

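```bash
python3 - <<'E'
from h import *
d=np.array([.358,.934,0])
G=np.r_[EB,0]+24.7*d+[0,0,106.3]; print(G)
T1=target(G+[0,0,45],69,-7); plan(T1,9); plan(target(G,69,-7),9,T1)
E
```

```text
[ 491.2426 -281.4302  106.3   ]
9 rows: [15.11, 0.35, 4.55] [-0.0002, -0.0153, 0.0001] mm 15.8 deg 0.88
path [[446.0, -391.0, 194.0], [458.0, -363.0, 185.0], [469.0, -336.0, 175.0], [480.0, -308.0, 163.0], [491.0, -281.0, 151.0]] [491.0, -281.0, 151.0]
9 rows: [0.61, -0.0, 4.96] [0.0, -0.0, 0.0] mm 5.0 deg 0.0
path [[491.0, -281.0, 146.0], [491.0, -281.0, 136.0], [491.0, -281.0, 126.0], [491.0, -281.0, 116.0], [491.0, -281.0, 106.0]] [491.0, -281.0, 106.0]
```

Call:
servo_tool([
  [70,[15.1,0.35,4.5],[0,-0.0153,0]],
  [70,[15.1,0.35,4.5],[0,-0.0153,0]],
  [70,[15.1,0.35,4.5],[0,-0.0153,0]],
  [70,[15.1,0.35,4.5],[0,-0.0153,0]],
  [70,[15.1,0.35,4.5],[0,-0.0153,0]],
  [70,[15.1,0.35,4.5],[0,-0.0153,0]],
  [70,[15.1,0.35,4.5],[0,-0.0153,0]],
  [70,[15.1,0.35,4.5],[0,-0.0153,0]],
  [70,[15.1,0.35,4.5],[0,-0.0153,0]],
  [70,[0,0,0],[0,0,0]],
], squeeze=15)

```text
time_s: 40.2
ee_pos: [491.2, -280.2, 150.6]
ee_rot: [-179.7, 7.0, 69.2]
force: [-0.2, -0.5, -0.7]
gripper_width: 66.3
gripper_force: 0.0
```

Call:
servo_tool([
  [70,[0.6,0,5],[0,0,0]],
  [70,[0.6,0,5],[0,0,0]],
  [70,[0.6,0,5],[0,0,0]],
  [70,[0.6,0,5],[0,0,0]],
  [70,[0.6,0,4],[0,0,0]],
  [70,[0,0,0],[0,0,0]],
  [70,[0,0,0],[0,0,0]],
  [70,[0,0,0],[0,0,0]],
  [70,[0,0,0],[0,0,0]],
  [70,[0,0,0],[0,0,0]],
])

```text
time_s: 41.2
ee_pos: [491.9, -282.0, 128.9]
ee_rot: [180.0, 7.0, 69.0]
force: [-0.1, 0.5, -0.6]
gripper_width: 66.3
gripper_force: 0.0
```

```bash
python3 - <<'E'
from h import *
s=state(); print(s['ee_pos'],s['ee_rot'],s['gripper_width'])
p=grab('wrist'); cov(p,EB); X=cloud(p)
d=np.array([np.cos(np.radians(69)),np.sin(np.radians(69))]); n=np.array([-d[1],d[0]]); e=X[...,:2]-np.array(EB); a=e@d;b=e@n
for a0 in(44,54,64,74,84):  # lateral extent & height of the visible plate
    for h in (82.5,):
        m=(abs(a-a0)<2)&(abs(b)<40)&(X[...,2]>h)&(X[...,2]<97); print(a0,m.sum(), np.percentile(b[m],[1,99]).round(1) if m.sum()>5 else '', np.median(X[m][:,2]).round(1) if m.sum()>5 else '')
m=(abs(b)<24)&(a>45)&(X[...,2]>75)&(X[...,2]<97); print('far',np.percentile(a[m],[99.5]))
E
```

```text
[ 491.94639516 -282.00890229  128.94567106] [179.97070267   7.04346389  69.00079852] 66.26663229796114
(11, -1, 92.8) (11, 1, 91.8) (20, -1, 91.6) (20, 1, 90.5) (35, -1, 89.6) (35, 1, 88.5) (50, -1, 87.2) (50, 1, 86.3) (65, -1, 84.9) (65, 1, 84.1) (80, -1, 82.9) (80, 1, 81.7) (88, -1, 81.2) (88, 1, 80.1) 
44 577 [-25.5  25. ] 88.4
54 602 [-25.4  25.1] 86.8
64 598 [-25.   25.3] 85.6
74 614 [-25.1  24.3] 84.1
84 317 [-24.7  17.5] 83.0
far [103.47625086]
```

Call:
servo_tool([
  [70,[0.5,0,5],[0,0,0]],
  [70,[0.6,0,5],[0,0,0]],
  [70,[0.6,0,5],[0,0,0]],
  [70,[0.6,0,5],[0,0,0]],
  [70,[0.3,0,2.6],[0,0,0]],
  [70,[0,0,0],[0,0,0]],
  [70,[0,0,0],[0,0,0]],
  [70,[0,0,0],[0,0,0]],
  [70,[0,0,0],[0,0,0]],
  [70,[0,0,0],[0,0,0]],
])

```text
time_s: 42.25
ee_pos: [491.9, -282.2, 106.2]
ee_rot: [180.0, 7.0, 69.0]
force: [0.5, -1.0, 0.1]
gripper_width: 66.1
gripper_force: 0.0
```

Call:
servo_tool([
  [130,[0,0,0],[0,0,0]],
  [130,[0,0,0],[0,0,0]],
  [130,[0,0,0],[0,0,0]],
  [130,[0,0,0],[0,0,0]],
  [130,[0,0,0],[0,0,0]],
  [130,[0,0,0],[0,0,0]],
  [130,[0,0,0],[0,0,0]],
  [130,[0,0,0],[0,0,0]],
  [130,[0,0,0],[0,0,0]],
  [130,[0,0,0],[0,0,0]],
])

```text
time_s: 43.25
ee_pos: [491.2, -281.9, 105.8]
ee_rot: [-179.9, 7.0, 69.0]
force: [-4.1, 2.2, 1.8]
gripper_width: 51.8
gripper_force: 15.0
```

Call:
servo_tool([
  [140,[0,0,0],[0,0,0]],
  [140,[-0.4,0,-3],[0,0,0]],
  [140,[-0.5,0,-4],[0,0,0]],
  [140,[-0.6,0,-5],[0,0,0]],
  [140,[-0.7,0,-6],[0,0,0]],
  [140,[-1,0,-8],[0,0,0]],
  [140,[-1,0,-8],[0,0,0]],
  [140,[-1.2,0,-10],[0,0,0]],
  [140,[-1.2,0,-10],[0,0,0]],
  [140,[0,0,0],[0,0,0]],
], squeeze=22)

```text
time_s: 44.25
ee_pos: [492.8, -282.6, 162.4]
ee_rot: [179.8, 7.1, 69.0]
force: [0.3, 0.1, -0.4]
gripper_width: 51.8
gripper_force: 22.0
```

```bash
cat >> h.py <<'E'
def held(p):
    X=cloud(p); M=p['M']; C=(X-M[:3,3])@M[:3,:3]; A=np.array(p['tool_from_camera']); Y=C@A[:3,:3].T+A[:3,3]
    m=(abs(Y[...,1])<28)&(Y[...,0]>18)&(Y[...,0]<100)&(abs(Y[...,2]-15)<22); Q=Y[m]
    if len(Q)<200: print('none',len(Q)); return
    k=np.linalg.lstsq(np.c_[Q[:,0],Q[:,1],np.ones(len(Q))],Q[:,2],rcond=None)[0]
    print('n',len(Q),'plane slope x,y deg',np.degrees(np.arctan(k[:2])).round(2),'top z at x=0',k[2].round(2),'far x',np.percentile(Q[:,0],99.5).round(1),'y',np.percentile(Q[:,1],[1,99]).round(1),'res',np.std(Q[:,2]-np.c_[Q[:,0],Q[:,1],np.ones(len(Q))]@k).round(2))
E
python3 - <<'E'
from h import *
s=state(); print(s['ee_pos'],s['ee_rot'],s['gripper_width'],s['gripper_force'],s['force'])
p=grab('wrist'); held(p)
E
```

```text
[ 492.80448867 -282.61194928  162.41154602] [179.77064644   7.06755079  68.97682084] 51.81604524435972 21.98930025100708 [ 0.28972169  0.13947373 -0.4355029 ]
n 10680 plane slope x,y deg [ 2.04 -1.82] top z at x=0 14.17 far x 72.3 y [-25.   25.7] res 0.84
```

```bash
python3 - <<'E'
from h import *
for c in('scene','side'):
    p=grab(c); X=cloud(p); m=(X[...,2]>13)&(X[...,2]<21)&(X[...,0]>370)&(X[...,0]<660)&(X[...,1]>55)&(X[...,1]<200)
    n,l,s,cc=cv2.connectedComponentsWithStats(cv2.dilate(m.astype(np.uint8),np.ones((3,3)))); i=1+np.argmax(s[1:,4]); Q=X[m&(l==i)]
    print(c,len(Q),rect(Q)); 
    mf=(X[...,0]>440)&(X[...,0]<590)&(X[...,1]>105)&(X[...,1]<150); print('floor z',np.median(X[mf][:,2]))
E
```

```text
scene 846 ((514.1858520507812, 126.90989685058594), (260.51031494140625, 121.55778503417969), 2.911170244216919)
floor z 2.9571783349182397
side 941 ((515.9923095703125, 128.433837890625), (258.8026123046875, 122.08501434326172), 3.039572238922119)
floor z 2.4211451378861
```

```bash
python3 - <<'E'
from h import *
p=grab('scene');X=cloud(p)
m=(X[...,2]>60)&(X[...,2]<160)&(X[...,0]>330)&(X[...,0]<680)&(X[...,1]>20)&(X[...,1]<230); Q=X[m]; print(m.sum(), Q.min(0) if m.sum() else '',Q.max(0) if m.sum() else '')
T1=target([556.5,101.5,130],93,2); T1[:3,:3]=T1[:3,:3]@R.from_euler('x',1.8,degrees=True).as_matrix()
plan(T1,20)
E
```

```text
0  
20 rows: [19.66, 0.04, 0.54] [0.0006, 0.0074, -0.0211] mm 19.7 deg 1.28
path [[498.0, -264.0, 157.0], [528.0, -171.0, 145.0], [547.0, -75.0, 136.0], [556.0, 23.0, 131.0]] [557.0, 102.0, 130.0]
```

Call:
servo_tool([
  [140,[19.7,0,0.5],[0.0006,0.0074,-0.0211]],
  [140,[19.7,0,0.5],[0.0006,0.0074,-0.0211]],
  [140,[19.7,0,0.5],[0.0006,0.0074,-0.0211]],
  [140,[19.7,0,0.5],[0.0006,0.0074,-0.0211]],
  [140,[19.7,0,0.5],[0.0006,0.0074,-0.0211]],
  [140,[19.7,0,0.5],[0.0006,0.0074,-0.0211]],
  [140,[19.7,0,0.5],[0.0006,0.0074,-0.0211]],
  [140,[19.7,0,0.5],[0.0006,0.0074,-0.0211]],
  [140,[19.7,0,0.5],[0.0006,0.0074,-0.0211]],
  [140,[19.7,0,0.5],[0.0006,0.0074,-0.0211]],
])

```text
time_s: 45.45
ee_pos: [543.9, -93.0, 137.2]
ee_rot: [-178.6, 2.6, 81.1]
force: [0.2, -0.2, -1.0]
gripper_width: 51.4
gripper_force: 22.0
```

Call:
servo_tool([
  [140,[19.7,0,0.5],[0.0006,0.0074,-0.0211]],
  [140,[19.7,0,0.5],[0.0006,0.0074,-0.0211]],
  [140,[19.7,0,0.5],[0.0006,0.0074,-0.0211]],
  [140,[19.7,0,0.5],[0.0006,0.0074,-0.0211]],
  [140,[19.7,0,0.5],[0.0006,0.0074,-0.0211]],
  [140,[19.7,0,0.5],[0.0006,0.0074,-0.0211]],
  [140,[19.7,0,0.5],[0.0006,0.0074,-0.0211]],
  [140,[19.7,0,0.5],[0.0006,0.0074,-0.0211]],
  [140,[19.7,0,0.5],[0.0006,0.0074,-0.0211]],
  [140,[19.7,0,0.5],[0.0006,0.0074,-0.0211]],
])

```text
time_s: 46.45
ee_pos: [555.7, 103.1, 130.3]
ee_rot: [-178.1, -2.0, 93.1]
force: [1.1, -0.2, -0.4]
gripper_width: 51.5
gripper_force: 22.0
```

Call:
servo_tool([
  [140,[0,0,0],[0,0,0]],
  [140,[0,0,0],[0,0,0]],
  [140,[0,0,0],[0,0,0]],
  [140,[0,0,0],[0,0,0]],
  [140,[0,0,0],[0,0,0]],
  [140,[0,0,0],[0,0,0]],
  [140,[0,0,0],[0,0,0]],
  [140,[0,0,0],[0,0,0]],
  [140,[0,0,0],[0,0,0]],
  [140,[0,0,0],[0,0,0]],
])

```text
time_s: 47.45
ee_pos: [556.0, 102.4, 130.9]
ee_rot: [-178.2, -1.9, 93.0]
force: [-0.1, -0.5, -0.6]
gripper_width: 51.7
gripper_force: 22.0
```

```bash
cat >> h.py <<'E'
def tray(p,zlo=12,zhi=21):
    X=cloud(p); m=(X[...,2]>zlo)&(X[...,2]<zhi)&(X[...,0]>370)&(X[...,0]<660)&(X[...,1]>55)&(X[...,1]<200); Q=X[m]
    print('tray pts',len(Q),'x',np.percentile(Q[:,0],[1,99]).round(),'y',np.percentile(Q[:,1],[1,99]).round(),rect(Q))
E
python3 - <<'E'
from h import *
s=state(); print(s['ee_pos'],s['ee_rot'],s['gripper_width'],s['gripper_force'])
p=grab('wrist'); held(p); tray(p); 
p=grab('wrist'); held(p)
plan(target([556.5,101.5,37],93,2.5),12)
E
```

```text
[556.00998225 102.35759485 130.93046116] [-178.21462974   -1.94651667   93.04624766] 51.72458723742145 21.989554166793823
n 10636 plane slope x,y deg [ 2.02 -1.84] top z at x=0 14.14 far x 72.0 y [-25.1  25.6] res 0.84
tray pts 8903 x [385. 644.] y [ 66. 194.] ((514.2063598632812, 129.2435760498047), (260.0867919921875, 119.25930786132812), 3.0721137523651123)
n 10646 plane slope x,y deg [ 2.06 -1.83] top z at x=0 14.11 far x 72.0 y [-25.1  25.6] res 0.82
12 rows: [-0.37, 0.17, 7.82] [-0.0026, 0.0008, 0.0001] mm 7.8 deg 0.16
path [[556.0, 102.0, 123.0], [556.0, 102.0, 100.0], [556.0, 102.0, 76.0], [556.0, 102.0, 53.0]] [557.0, 102.0, 37.0]
```

Call:
servo_tool([
  [140,[-0.4,0,12],[0,0,0]],
  [140,[-0.4,0,12],[0,0,0]],
  [140,[-0.4,0,12],[0,0,0]],
  [140,[-0.4,0,12],[0,0,0]],
  [140,[-0.4,0,12],[0,0,0]],
  [140,[-0.4,0,12],[0,0,0]],
  [140,[-0.4,0,10],[0,0,0]],
  [140,[-0.3,0,6],[0,0,0]],
  [140,[-0.2,0,4],[0,0,0]],
  [140,[0,0,0],[0,0,0]],
])

```text
time_s: 48.55
ee_pos: [553.1, 102.0, 38.5]
ee_rot: [-178.2, -1.9, 93.0]
force: [0.1, 0.0, -0.5]
gripper_width: 51.7
gripper_force: 22.0
```

Call:
servo_tool([
  [140,[0,0,0.5],[0,0,0]],
  [140,[0,0,0.5],[0,0,0]],
  [140,[0,0,0],[0,0,0]],
  [140,[0,0,0],[0,0,0]],
  [140,[0,0,0],[0,0,0]],
  [140,[0,0,0],[0,0,0]],
  [140,[0,0,0],[0,0,0]],
  [140,[0,0,0],[0,0,0]],
  [140,[0,0,0],[0,0,0]],
  [140,[0,0,0],[0,0,0]],
])

```text
time_s: 49.55
ee_pos: [553.2, 102.0, 38.0]
ee_rot: [-178.2, -1.9, 93.0]
force: [0.4, 1.3, -1.3]
gripper_width: 51.2
gripper_force: 22.0
```

Call:
servo_tool([
  [140,[0,0,0.5],[0,0,0]],
  [140,[0,0,0.5],[0,0,0]],
  [140,[0,0,0.5],[0,0,0]],
  [140,[0,0,0],[0,0,0]],
  [80,[0,0,0],[0,0,0]],
  [80,[0,0,0],[0,0,0]],
  [80,[0,0,0],[0,0,0]],
  [80,[0,0,0],[0,0,0]],
  [80,[0,0,0],[0,0,0]],
  [80,[0,0,0],[0,0,0]],
])

```text
time_s: 50.55
ee_pos: [553.1, 102.1, 36.4]
ee_rot: [-178.2, -1.9, 93.0]
force: [0.4, -0.9, 0.0]
gripper_width: 62.8
gripper_force: 0.0
```

Call:
servo_tool([
  [80,[0,0,-5],[0,0,0]],
  [80,[0,0,-12],[0,0,0]],
  [80,[0,0,-20],[0,0,0]],
  [80,[0,0,-25],[0,0,0]],
  [80,[0,0,-25],[0,0,0]],
  [80,[0,0,-20],[0,0,0]],
  [80,[0,0,-10],[0,0,0]],
  [80,[0,0,0],[0,0,0]],
  [80,[0,0,0],[0,0,0]],
  [80,[0,0,0],[0,0,0]],
])

```text
time_s: 51.55
ee_pos: [556.1, 98.2, 152.1]
ee_rot: [-178.1, -1.9, 93.0]
force: [0.0, 0.7, -1.0]
gripper_width: 62.5
gripper_force: 0.0
```

```bash
cat >> h.py <<'E'
def covtray(p):
    X=cloud(p); g=p['color'].max(-1); m=(X[...,2]>15)&(X[...,2]<40)&(X[...,0]>395)&(X[...,0]<630)&(X[...,1]>75)&(X[...,1]<182)
    m=cv2.erode(m.astype(np.uint8),np.ones((5,5))); n,l,s,c=cv2.connectedComponentsWithStats(m)
    for j in range(1,n):
        if s[j,4]>400: Q=X[l==j]; print('cover?',s[j,4],rect(Q),'z',np.percentile(Q[:,2],[2,50,98]).round(1))
E
python3 - <<'E'
from h import *
s=state(); print(s['ee_pos'],s['gripper_width'])
p=grab('wrist'); covtray(p); tray(p)
p=grab('scene'); covtray(p); cov(p,EA); cov(grab('side'),EA)
E
```

```text
[556.13949473  98.23398419 152.14097658] 62.546142710700344
cover? 4583 ((551.4842529296875, 133.16458129882812), (48.44496536254883, 80.46853637695312), 3.9280924797058105) z [20.6 22.2 24.1]
tray pts 9376 x [385. 644.] y [ 66. 193.] ((514.5044555664062, 129.28952026367188), (259.59381103515625, 119.1888198852539), 3.0818872451782227)
(11, -1, 81.1) (11, 1, 81.2) (20, -1, 88.6) (20, 1, 82.8) (35, -1, 87.2) (35, 1, 91.8) (50, -1, 86.1) (50, 1, 80.7) (65, -1, 85.0) (65, 1, 89.0) (80, -1, 83.0) (80, 1, 88.1) (88, -1, 81.8) (88, 1, 76.8) 
(11, -1, 81.4) (11, 1, 85.3) (20, -1, 86.5) (20, 1, 80.8) (35, -1, 86.7) (35, 1, 91.7) (50, -1, 85.1) (50, 1, 90.1) (65, -1, 83.8) (65, 1, 89.1) (80, -1, 82.8) (80, 1, 87.7) (88, -1, 81.0) (88, 1, 86.2)
```

```bash
python3 - <<'E'
from h import *
d=np.array([.358,.934,0]); G=np.r_[EA,0]+24.7*d+[0,0,150]; print(G)
plan(target(G,69,-7),20)
E
```

```text
[ 415.6426 -252.0302  150.    ]
20 rows: [-18.48, -4.44, 0.98] [-0.0007, -0.0073, 0.0211] mm 19.0 deg 1.28
path [[553.0, 80.0, 151.0], [530.0, -12.0, 146.0], [497.0, -102.0, 144.0], [455.0, -187.0, 146.0]] [416.0, -252.0, 150.0]
```

Call:
servo_tool([
  [70,[-18.5,-4.4,1],[-0.0007,-0.0073,0.0211]],
  [70,[-18.5,-4.4,1],[-0.0007,-0.0073,0.0211]],
  [70,[-18.5,-4.4,1],[-0.0007,-0.0073,0.0211]],
  [70,[-18.5,-4.4,1],[-0.0007,-0.0073,0.0211]],
  [70,[-18.5,-4.4,1],[-0.0007,-0.0073,0.0211]],
  [70,[-18.5,-4.4,1],[-0.0007,-0.0073,0.0211]],
  [70,[-18.5,-4.4,1],[-0.0007,-0.0073,0.0211]],
  [70,[-18.5,-4.4,1],[-0.0007,-0.0073,0.0211]],
  [70,[-18.5,-4.4,1],[-0.0007,-0.0073,0.0211]],
  [70,[-18.5,-4.4,1],[-0.0007,-0.0073,0.0211]],
], squeeze=15)

```text
time_s: 52.7
ee_pos: [504.6, -86.0, 145.0]
ee_rot: [-178.7, 2.6, 81.0]
force: [-0.4, 0.4, 0.4]
gripper_width: 65.9
gripper_force: 0.0
```

Call:
servo_tool([
  [70,[-18.5,-4.4,1],[-0.0007,-0.0073,0.0211]],
  [70,[-18.5,-4.4,1],[-0.0007,-0.0073,0.0211]],
  [70,[-18.5,-4.4,1],[-0.0007,-0.0073,0.0211]],
  [70,[-18.5,-4.4,1],[-0.0007,-0.0073,0.0211]],
  [70,[-18.5,-4.4,1],[-0.0007,-0.0073,0.0211]],
  [70,[-18.5,-4.4,1],[-0.0007,-0.0073,0.0211]],
  [70,[-18.5,-4.4,1],[-0.0007,-0.0073,0.0211]],
  [70,[-18.5,-4.4,1],[-0.0007,-0.0073,0.0211]],
  [70,[-18.5,-4.4,1],[-0.0007,-0.0073,0.0211]],
  [70,[-18.5,-4.4,1],[-0.0007,-0.0073,0.0211]],
])

```text
time_s: 53.7
ee_pos: [415.7, -253.8, 150.3]
ee_rot: [179.9, 6.9, 68.9]
force: [-0.7, 0.4, 0.1]
gripper_width: 66.1
gripper_force: 0.0
```

Call:
servo_tool([
  [70,[0,0,0],[0,0,0]],
  [70,[0,0,0],[0,0,0]],
  [70,[0,0,0],[0,0,0]],
  [70,[0,0,0],[0,0,0]],
  [70,[0,0,0],[0,0,0]],
  [70,[0,0,0],[0,0,0]],
  [70,[0,0,0],[0,0,0]],
  [70,[0,0,0],[0,0,0]],
  [70,[0,0,0],[0,0,0]],
  [70,[0,0,0],[0,0,0]],
])

```text
time_s: 54.7
ee_pos: [416.8, -252.5, 150.2]
ee_rot: [179.9, 6.9, 69.0]
force: [-0.2, 0.4, -0.3]
gripper_width: 66.3
gripper_force: 0.0
```

```bash
cat > ca.py <<'E'
from h import *
s=state(); print(s['ee_pos'],s['ee_rot'],s['gripper_width'])
p=grab('wrist'); cov(p,EA); X=cloud(p); g=p['color'].max(-1)
d=np.array([np.cos(np.radians(69)),np.sin(np.radians(69))]); n=np.array([-d[1],d[0]]); e=X[...,:2]-np.array(EA); a=e@d;b=e@n
m0=(abs(b)<30)&(a>5)&(a<105)&(X[...,2]>80.5)&(X[...,2]<100)&(g<115)
m0=cv2.morphologyEx(m0.astype(np.uint8),cv2.MORPH_OPEN,np.ones((3,3)))>0
for a0 in range(12,100,8):
    m=(abs(a-a0)<2)&m0
    if m.sum()>30: print(a0,m.sum(),'b',np.percentile(b[m],[1,99]).round(1),'z at lo/hi b',[float(np.median(X[m&(abs(b-q)<3)][:,2]).round(1)) for q in np.percentile(b[m],[5,95])])
print('a range',np.percentile(a[m0],[.5,99.5]).round(1)); Q=np.c_[a[m0],b[m0],np.ones(m0.sum())]; k=np.linalg.lstsq(Q,X[m0][:,2],rcond=None)[0]; print('plane deg a,b',np.degrees(np.arctan(k[:2])),'z0',k[2],np.std(X[m0][:,2]-Q@k)); print(rect(np.c_[a[m0],b[m0]]))
E
python3 ca.py
```

```text
[ 416.79838878 -252.47746626  150.19424076] [179.90623762   6.90596505  68.99610304] 66.34165414951902
(11, -1, 88.4) (11, 1, 94.4) (20, -1, 87.6) (20, 1, 93.5) (35, -1, 86.8) (35, 1, 92.2) (50, -1, 85.2) (50, 1, 90.8) (65, -1, 83.9) (65, 1, 89.3) (80, -1, 82.4) (80, 1, 88.0) (88, -1, 80.8) (88, 1, 86.9) 
12 342 b [-25.7  23.6] z at lo/hi b [87.7, 95.2]
20 404 b [-25.7  23.9] z at lo/hi b [87.2, 94.3]
28 426 b [-26.2  23.7] z at lo/hi b [86.2, 93.5]
36 453 b [-26.3  24. ] z at lo/hi b [85.1, 92.9]
44 468 b [-25.9  23.8] z at lo/hi b [84.7, 91.9]
52 482 b [-26.6  23.6] z at lo/hi b [83.8, 91.3]
60 518 b [-26.3  23.8] z at lo/hi b [83.1, 90.7]
68 515 b [-25.9  24.1] z at lo/hi b [82.4, 89.8]
76 518 b [-26.2  23.7] z at lo/hi b [81.5, 89.1]
84 523 b [-24.9  24. ] z at lo/hi b [81.8, 88.2]
92 421 b [-20.1  23.8] z at lo/hi b [81.4, 87.5]
a range [11.  92.9]
plane deg a,b [-5.06875784  9.06595638] z0 92.84750684164679 0.8178809937749413
((51.69295883178711, -1.09906005859375), (83.76128387451172, 51.51762390136719), 0.008284476585686207)
```

```bash
python3 - <<'E'
from h import *
d=np.array([np.cos(np.radians(69)),np.sin(np.radians(69)),0]); n=np.array([-d[1],d[0],0])
T=target([0,0,0],69,-5); T[:3,:3]=T[:3,:3]@R.from_euler('x',6,degrees=True).as_matrix()
z=82.6-(T[:3,:3]@[16,26,22])[2]
c=np.r_[EA,0]+16*d-1.1*n; xy=(c-T[:3,:3]@[0,0,17])[:2]
G=np.r_[xy,z]; T[:3,3]=G; print(G)
for q in([16,26,22],[-16,26,22],[16,46,22],[16,-26,22],[16,-46,22],[16,26+20,22]):
    P=(T@np.r_[q,1])[:3]; print(q,P[2].round(1),((P-np.r_[EA,0])@d).round(1),((P-np.r_[EA,0])@n).round(1))
U=T.copy(); U[:3,3]-=T[:3,2]*30
D=plan(U,8); plan(T,6,U)
E
```

```text
[ 415.74784931 -259.81807228  108.49811377]
[16, 26, 22] 82.6 31.3 -26.4
[-16, 26, 22] 85.4 -0.6 -26.4
[16, 46, 22] 80.5 31.1 -46.3
[16, -26, 22] 88.0 31.7 25.3
[16, -46, 22] 90.1 31.9 45.2
[16, 46, 22] 80.5 31.1 -46.3
8 rows: [-0.42, 0.67, 1.52] [0.0133, 0.0041, -0.0002] mm 1.7 deg 0.8
path [[417.0, -253.0, 149.0], [418.0, -255.0, 146.0], [419.0, -256.0, 143.0], [419.0, -258.0, 140.0]] [420.0, -259.0, 138.0]
6 rows: [0.0, 0.0, 5.0] [0.0, 0.0, 0.0] mm 5.0 deg 0.0
path [[419.0, -259.0, 133.0], [418.0, -259.0, 128.0], [418.0, -259.0, 123.0], [417.0, -259.0, 118.0], [416.0, -260.0, 113.0], [416.0, -260.0, 108.0]] [416.0, -260.0, 108.0]
```

Call:
servo_tool([
  [82,[-0.4,0.7,1.5],[0.0133,0.0041,0]],
  [82,[-0.4,0.7,1.5],[0.0133,0.0041,0]],
  [82,[-0.4,0.7,1.5],[0.0133,0.0041,0]],
  [82,[-0.4,0.7,1.5],[0.0133,0.0041,0]],
  [82,[-0.4,0.7,1.5],[0.0133,0.0041,0]],
  [82,[-0.4,0.7,1.5],[0.0133,0.0041,0]],
  [82,[-0.4,0.7,1.5],[0.0133,0.0041,0]],
  [82,[-0.4,0.7,1.5],[0.0133,0.0041,0]],
  [82,[0,0,5],[0,0,0]],
  [82,[0,0,5],[0,0,0]],
])

```text
time_s: 55.75
ee_pos: [418.5, -258.9, 128.0]
ee_rot: [-174.0, 5.0, 68.9]
force: [-0.3, -0.4, -0.3]
gripper_width: 61.8
gripper_force: 0.0
```

Call:
servo_tool([
  [82,[0,0,4],[0,0,0]],
  [82,[0,0,0],[0,0,0]],
  [82,[0,0,0],[0,0,0]],
  [82,[0,0,0],[0,0,0]],
  [82,[0,0,0],[0,0,0]],
  [82,[0,0,0],[0,0,0]],
  [82,[0,0,0],[0,0,0]],
  [82,[0,0,0],[0,0,0]],
  [82,[0,0,0],[0,0,0]],
  [82,[0,0,0],[0,0,0]],
])

```text
time_s: 56.75
ee_pos: [418.1, -259.1, 124.5]
ee_rot: [-174.0, 5.0, 68.9]
force: [0.9, -1.1, 0.2]
gripper_width: 61.9
gripper_force: 0.0
```

```bash
python3 ca.py; python3 - <<'E'
from h import *
T=target([415.7,-259.8,108.8],69,-5); T[:3,:3]=T[:3,:3]@R.from_euler('x',6,degrees=True).as_matrix()
plan(T,6)
E
```

```text
[ 418.09823782 -259.08421178  124.49262667] [-174.00529754    5.03095543   68.89736215] 61.91726825198077
(11, -1, 88.5) (11, 1, 94.3) (20, -1, 87.7) (20, 1, 93.5) (35, -1, 86.5) (35, 1, 92.3) (50, -1, 85.0) (50, 1, 90.8) (65, -1, 83.7) (65, 1, 89.4) (80, -1, 82.2) (80, 1, 88.0) (88, -1, 80.8) (88, 1, 86.7) 
12 453 b [-25.9  23.6] z at lo/hi b [87.7, 94.8]
20 535 b [-26.6  23.8] z at lo/hi b [86.6, 94.1]
28 551 b [-26.4  23.3] z at lo/hi b [86.1, 93.4]
36 584 b [-26.3  23.4] z at lo/hi b [85.0, 92.8]
44 584 b [-26.1  23.7] z at lo/hi b [84.7, 91.9]
52 623 b [-26.3  23.6] z at lo/hi b [83.8, 91.2]
60 659 b [-26.1  23.5] z at lo/hi b [83.2, 90.5]
68 684 b [-26.3  23.7] z at lo/hi b [82.4, 89.9]
76 674 b [-25.8  24.2] z at lo/hi b [81.7, 88.9]
84 669 b [-21.7  23.6] z at lo/hi b [81.9, 88.3]
92 486 b [-20.5  23.9] z at lo/hi b [82.0, 87.7]
a range [10.9 92.7]
plane deg a,b [-5.08864495  9.122941  ] z0 92.83631656635222 0.812082214764242
((51.56074523925781, 0.2201385498046875), (84.03508758544922, 54.157188415527344), 0.02701653353869915)
6 rows: [-0.03, -0.05, 2.65] [-0.0, 0.0001, -0.0003] mm 2.6 deg 0.02
path [[418.0, -259.0, 122.0], [417.0, -259.0, 119.0], [417.0, -259.0, 117.0], [417.0, -260.0, 114.0], [416.0, -260.0, 111.0], [416.0, -260.0, 109.0]] [416.0, -260.0, 109.0]
```

Call:
servo_tool([
  [82,[0,0,3],[0,0,0]],
  [82,[0,0,3],[0,0,0]],
  [82,[0,0,3],[0,0,0]],
  [82,[0,0,3],[0,0,0]],
  [82,[0,0,2],[0,0,0]],
  [82,[0,0,1],[0,0,0]],
  [82,[0,0,0.9],[0,0,0]],
  [82,[0,0,0],[0,0,0]],
  [82,[0,0,0],[0,0,0]],
  [82,[0,0,0],[0,0,0]],
])

```text
time_s: 57.8
ee_pos: [416.2, -259.8, 108.9]
ee_rot: [-174.0, 5.0, 68.9]
force: [0.6, 0.1, -0.3]
gripper_width: 61.6
gripper_force: 0.0
```

Call:
servo_tool([
  [130,[0,0,0],[0,0,0]],
  [130,[0,0,0],[0,0,0]],
  [130,[0,0,0],[0,0,0]],
  [130,[0,0,0],[0,0,0]],
  [130,[0,0,0],[0,0,0]],
  [130,[0,0,0],[0,0,0]],
  [130,[0,0,0],[0,0,0]],
  [130,[0,0,0],[0,0,0]],
  [130,[0,0,0],[0,0,0]],
  [130,[0,0,0],[0,0,0]],
])

```text
time_s: 58.8
ee_pos: [415.8, -259.7, 108.7]
ee_rot: [-174.0, 5.0, 68.9]
force: [-2.0, 1.7, 0.7]
gripper_width: 51.5
gripper_force: 15.0
```

```bash
python3 - <<'E'
from h import *
s=state(); print(s['ee_pos'],s['gripper_width'],s['gripper_force'],s['force'])
p=grab('wrist'); held(p)
E
```

```text
[ 415.78542697 -259.68473684  108.67344923] 51.490112489423005 15.001016459427774 [-1.98247476  1.70765116  0.72693352]
n 14717 plane slope x,y deg [3.63 0.91] top z at x=0 15.34 far x 89.1 y [-27.4  27.7] res 2.66
```

Call:
servo_tool([
  [140,[0,0,0],[0,0,0]],
  [140,[0,0,-1],[0,0,0]],
  [140,[0,0,-1],[0,0,0]],
  [140,[0,0,-2],[0,0,0]],
  [140,[0,0,-2],[0,0,0]],
  [140,[0,0,-2],[0,0,0]],
  [140,[0,0,-2],[0,0,0]],
  [140,[0,0,0],[0,0,0]],
  [140,[0,0,0],[0,0,0]],
  [140,[0,0,0],[0,0,0]],
], squeeze=22)

```text
time_s: 59.85
ee_pos: [417.3, -259.3, 118.6]
ee_rot: [-174.0, 5.0, 68.9]
force: [0.6, -0.5, -0.2]
gripper_width: 51.1
gripper_force: 22.0
```

```bash
python3 - <<'E'
from h import *
s=state(); print(s['ee_pos'],s['gripper_width'],s['gripper_force'],s['force'],s['torque'])
p=grab('wrist'); held(p); cov(p,EA)
E
```

```text
[ 417.32949984 -259.30504131  118.57930343] 51.10470209267979 21.99870343582006 [ 0.59036548 -0.46995309 -0.18179518] [-0.01523532 -0.05758123  0.0356766 ]
n 13702 plane slope x,y deg [9.36 2.4 ] top z at x=0 11.3 far x 88.1 y [-25.1  26.3] res 4.13
(11, -1, 98.2) (11, 1, 104.7) (20, -1, 97.5) (20, 1, 104.0) (35, -1, 96.5) (35, 1, 102.3) (50, -1, 95.2) (50, 1, 100.5) (65, -1, 93.6) (65, 1, 99.2) (80, -1, 92.2) (80, 1, 97.6) (88, -1, 90.6) (88, 1, 96.7)
```

Call:
servo_tool([
  [140,[0,0,-4],[0,0,0]],
  [140,[0,0,-6],[0,0,0]],
  [140,[0,0,-8],[0,0,0]],
  [140,[0,0,-9],[0,0,0]],
  [140,[0,0,-9],[0,0,0]],
  [140,[0,0,-8],[0,0,0]],
  [140,[0,0,-4],[0,0,0]],
  [140,[0,0,0],[0,0,0]],
  [140,[0,0,0],[0,0,0]],
  [140,[0,0,0],[0,0,0]],
])

```text
time_s: 60.9
ee_pos: [423.2, -257.1, 165.8]
ee_rot: [-173.9, 5.0, 68.9]
force: [0.0, 0.3, -1.1]
gripper_width: 51.4
gripper_force: 22.0
```

```bash
python3 - <<'E'
from h import *
s=state(); print(s['ee_pos'],s['gripper_width'],s['gripper_force'])
p=grab('wrist'); held(p)
X=cloud(p); M=p['M']; C=(X-M[:3,3])@M[:3,:3]; A=np.array(p['tool_from_camera']); Y=C@A[:3,:3].T+A[:3,3]
m=(abs(Y[...,1])<22)&(Y[...,0]>20)&(Y[...,0]<70)&(abs(Y[...,2]-15)<6); Q=Y[m]; k=np.linalg.lstsq(np.c_[Q[:,0],Q[:,1],np.ones(len(Q))],Q[:,2],rcond=None)[0]; sx,sy=np.degrees(np.arctan(k[:2])); print(sx,sy,k[2])
m=(abs(Y[...,1])<20)&(Y[...,0]>20)&(Y[...,2]<25); xf=np.percentile(Y[m][:,0],99.7); print('far x',xf)
ty=np.radians(3.0); c=np.array([514.4,129]) -40*np.array([np.cos(ty),np.sin(ty)])
f=xf-42; a=np.radians(93); xy=c-f*np.array([np.cos(a),np.sin(a)])
T=target([*xy,130],93,sx); T[:3,:3]=T[:3,:3]@R.from_euler('x',-sy,degrees=True).as_matrix(); print('cover c',c,'TCP',xy,'z place',22+k[2])
plan(T,20)
E
```

```text
[ 423.2081604  -257.08855823  165.80309137] 51.44417802258376 21.998728571925312
n 11490 plane slope x,y deg [0.74 3.66] top z at x=0 17.44 far x 77.5 y [-24.6  26. ] res 0.83
0.1850849297071929 3.413292379801416 17.68409544523924
far x 77.43557189273488
cover c [474.45481861 126.90656175] TCP [476.30937315  91.51955308] z place 39.68409544523924
20 rows: [17.82, -0.29, 1.11] [-0.009, 0.004, -0.0211] mm 17.9 deg 1.34
path [[429.0, -241.0, 163.0], [454.0, -156.0, 152.0], [470.0, -68.0, 142.0], [477.0, 20.0, 135.0]] [476.0, 92.0, 130.0]
```

Call:
servo_tool([
  [140,[17.9,-0.3,1.1],[-0.009,0.004,-0.0211]],
  [140,[18,-0.3,1.1],[-0.009,0.004,-0.0211]],
  [140,[18,-0.3,1.1],[-0.009,0.004,-0.0211]],
  [140,[18,-0.3,1.1],[-0.009,0.004,-0.0211]],
  [140,[18,-0.3,1.1],[-0.009,0.004,-0.0211]],
  [140,[18,-0.3,1.1],[-0.009,0.004,-0.0211]],
  [140,[18,-0.3,1.1],[-0.009,0.004,-0.0211]],
  [140,[18,-0.3,1.1],[-0.009,0.004,-0.0211]],
  [140,[18,-0.3,1.1],[-0.009,0.004,-0.0211]],
  [140,[18,-0.3,1.1],[-0.009,0.004,-0.0211]],
])

```text
time_s: 61.95
ee_pos: [468.3, -83.6, 143.9]
ee_rot: [-178.4, 1.9, 80.9]
force: [1.3, -0.5, -2.1]
gripper_width: 51.4
gripper_force: 22.0
```

Call:
servo_tool([
  [140,[18,-0.3,1.1],[-0.009,0.004,-0.0211]],
  [140,[18,-0.3,1.1],[-0.009,0.004,-0.0211]],
  [140,[18,-0.3,1.1],[-0.009,0.004,-0.0211]],
  [140,[18,-0.3,1.1],[-0.009,0.004,-0.0211]],
  [140,[18,-0.3,1.1],[-0.009,0.004,-0.0211]],
  [140,[18,-0.3,1.1],[-0.009,0.004,-0.0211]],
  [140,[18,-0.3,1.1],[-0.009,0.004,-0.0211]],
  [140,[18,-0.3,1.1],[-0.009,0.004,-0.0211]],
  [140,[18,-0.3,1.1],[-0.009,0.004,-0.0211]],
  [140,[18,-0.3,1.1],[-0.009,0.004,-0.0211]],
])

```text
time_s: 62.95
ee_pos: [476.9, 95.6, 130.1]
ee_rot: [176.6, -0.2, 93.0]
force: [-0.5, -0.4, -1.2]
gripper_width: 51.1
gripper_force: 22.0
```

Call:
servo_tool([
  [140,[0,0,0],[0,0,0]],
  [140,[0,0,0],[0,0,0]],
  [140,[0,0,0],[0,0,0]],
  [140,[0,0,0],[0,0,0]],
  [140,[0,0,0],[0,0,0]],
  [140,[0,0,0],[0,0,0]],
  [140,[0,0,0],[0,0,0]],
  [140,[0,0,0],[0,0,0]],
  [140,[0,0,0],[0,0,0]],
  [140,[0,0,0],[0,0,0]],
])

```text
time_s: 63.95
ee_pos: [477.2, 94.9, 130.4]
ee_rot: [176.6, -0.2, 92.9]
force: [-0.6, -0.2, -1.3]
gripper_width: 51.4
gripper_force: 22.0
```

```bash
python3 - <<'E'
from h import *
s=state(); print(s['ee_pos'],s['ee_rot'],s['gripper_width'],s['gripper_force'])
p=grab('wrist'); held(p); covtray(p)
T=target([476.1,95.5,42],93,.5); T[:3,:3]=T[:3,:3]@R.from_euler('x',-3.5,degrees=True).as_matrix(); plan(T,9)
E
```

```text
[477.16599156  94.94344869 130.41456858] [ 1.76558246e+02 -1.61589280e-01  9.29491920e+01] 51.41869973206769 21.998755931854248
n 11447 plane slope x,y deg [0.77 3.62] top z at x=0 17.48 far x 77.2 y [-24.7  25.8] res 0.83
cover? 485 ((437.60772705078125, 179.74790954589844), (81.21603393554688, 4.96419095993042), 3.0082058906555176) z [17.5 18.8 20.3]
cover? 5600 ((550.9356079101562, 133.24655151367188), (49.13138198852539, 80.5855941772461), 3.898366928100586) z [20.7 22.3 24.1]
cover? 420 ((584.9359130859375, 78.86849975585938), (85.6338119506836, 6.063715934753418), 2.8899993896484375) z [17.6 18.9 20.2]
9 rows: [0.01, -0.71, 9.8] [-0.0001, 0.0007, -0.0001] mm 9.8 deg 0.04
path [[477.0, 95.0, 121.0], [477.0, 95.0, 101.0], [477.0, 95.0, 81.0], [476.0, 95.0, 62.0], [476.0, 95.0, 42.0]] [476.0, 95.0, 42.0]
```

Call:
servo_tool([
  [140,[0,-0.7,12],[0,0,0]],
  [140,[0,-0.7,12],[0,0,0]],
  [140,[0,-0.7,12],[0,0,0]],
  [140,[0,-0.7,12],[0,0,0]],
  [140,[0,-0.7,12],[0,0,0]],
  [140,[0,-0.7,12],[0,0,0]],
  [140,[0,-0.6,9],[0,0,0]],
  [140,[0,-0.4,5],[0,0,0]],
  [140,[0,0,3],[0,0,0]],
  [140,[0,0,0],[0,0,0]],
])

```text
time_s: 65.0
ee_pos: [477.4, 95.2, 41.2]
ee_rot: [176.6, -0.2, 92.9]
force: [-0.2, 0.3, -0.1]
gripper_width: 51.2
gripper_force: 22.0
```

Call:
servo_tool([
  [140,[0,0,0.5],[0,0,0]],
  [140,[0,0,0.5],[0,0,0]],
  [140,[0,0,0],[0,0,0]],
  [140,[0,0,0],[0,0,0]],
  [140,[0,0,0],[0,0,0]],
  [140,[0,0,0],[0,0,0]],
  [140,[0,0,0],[0,0,0]],
  [140,[0,0,0],[0,0,0]],
  [140,[0,0,0],[0,0,0]],
  [140,[0,0,0],[0,0,0]],
])

```text
time_s: 66.0
ee_pos: [477.4, 95.2, 40.3]
ee_rot: [176.6, -0.2, 92.9]
force: [0.1, -0.0, -0.2]
gripper_width: 50.9
gripper_force: 22.0
```

Near contact; ease down, release and rise.

Call:
servo_tool([
  [140,[0,0,0.4],[0,0,0]],
  [140,[0,0,0.4],[0,0,0]],
  [140,[0,0,0],[0,0,0]],
  [140,[0,0,0],[0,0,0]],
  [80,[0,0,0],[0,0,0]],
  [80,[0,0,0],[0,0,0]],
  [80,[0,0,0],[0,0,0]],
  [80,[0,0,0],[0,0,0]],
  [80,[0,0,0],[0,0,0]],
  [80,[0,0,0],[0,0,0]],
])

```text
time_s: 67.0
ee_pos: [477.4, 95.2, 39.4]
ee_rot: [176.6, -0.2, 92.9]
force: [0.3, 0.4, 0.2]
gripper_width: 62.6
gripper_force: 0.0
```

Call:
servo_tool([
  [80,[0,0,-5],[0,0,0]],
  [80,[0,0,-12],[0,0,0]],
  [80,[0,0,-20],[0,0,0]],
  [80,[0,0,-25],[0,0,0]],
  [80,[0,0,-25],[0,0,0]],
  [80,[0,0,-25],[0,0,0]],
  [80,[0,0,-25],[0,0,0]],
  [80,[-10,0,-20],[0,0,0]],
  [80,[-10,0,0],[0,0,0]],
  [80,[0,0,0],[0,0,0]],
])

```text
time_s: 68.0
ee_pos: [468.8, 73.4, 196.1]
ee_rot: [176.5, -0.1, 92.9]
force: [0.1, -0.5, -0.3]
gripper_width: 62.5
gripper_force: 0.0
```

```bash
python3 - <<'E'
from h import *
s=state(); print(s['ee_pos'],s['gripper_width'])
p=grab('wrist'); covtray(p); save(p,'wrist9')
p=grab('scene'); X=cloud(p); rgb=p['color'].astype(int); q=(rgb[...,0]>1.5*rgb[...,2])&(rgb[...,1]>1.3*rgb[...,2])&(X[...,2]<30)&(X[...,2]>5)&(X[...,1]<-340)&(X[...,0]>330)&(X[...,0]<560)
print('handle',q.sum(),np.percentile(X[q][:,2],[5,50,95]),rect(X[q]))
a=p['color'][:,:,::-1]; b=cv2.imread('pics/wrist9.png'); cv2.imwrite('pics/fin.png',cv2.resize(np.hstack([a[140:350,100:450],b[0:210,100:450]]),(800,240)))
E
```

```text
[468.77044898  73.3911164  196.05865674] 62.476960146187615
cover? 3824 ((477.3664855957031, 131.18218994140625), (48.01456832885742, 80.11372375488281), 3.201688528060913) z [20.6 22.3 24.1]
cover? 3794 ((551.1513061523438, 133.26651000976562), (48.68166732788086, 79.90494537353516), 3.867523193359375) z [20.6 22.3 24.2]
handle 725 [ 7.42214969 17.63922826 19.73047948] ((426.1223449707031, -439.8336486816406), (77.68514251708984, 22.838825225830078), 68.96356201171875)
```

View pics/fin.png

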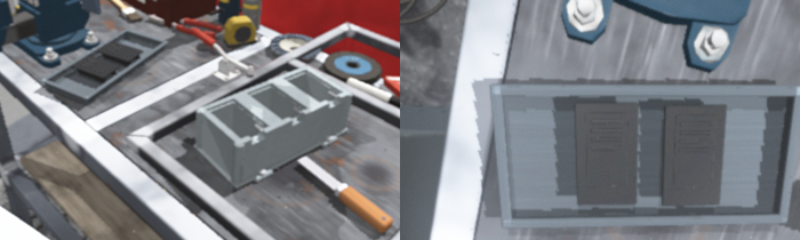

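The pictures show all three bays open, both covers right way up side by side in the tray (right crop, about (607,155) and (693,155)), and the tool flat on the bench in front of the box (left crop, about (345,190)).

```bash
python3 -c "
from h import *
print(ticket.job_done())"
```

```text
the job is handed in; nothing more can be done
None
```

The job is handed in: both covers still on the box (near and middle bays) were prised off and lie right way up, side by side, in the tray, and the tool lies flat on the bench outside it; no verdict came back.

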